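# Blank off the pump-rig coupler and lock the valve blocks

### The job

Close up the pump rig for its leak test. Set the brass adapter fully home in the coupler's mouth, then swing the two yellow cam arms down together (not one after the other) until both hang fully locked. With the orange key, and without the fingers touching the valve blocks, turn the slotted fastener on every valve block clockwise to its stop, then stand the key back in its stand; leave the other things on the bench alone.

Things in the scene. Friction and masses are not known exactly. Their poses are not given: they have to be found in the camera images.
- coupler: Aluminium groove coupler fixed to the bench, mouth up; origin under its 100 x 100 x 10 mm foot on the vertical axis, z up. A 34 mm pipe carries a round bowl 51 mm across, rim 98 mm above the bench. The cam-arm pivots lie at y = +29 mm (cam_l) and y = -29 mm (cam_r) in this frame, 88 mm above the bench.
- coupler_seat (a point): Floor of the coupler's bore on its axis, 62 mm above the bench: the adapter's underside rests here. The bore is 43 mm in diameter and 36 mm deep.
- cam_l (a joint): Yellow cam arm, 14 mm wide, 7 mm thick, 60 mm long, on the coupler's +y side. 0 = outward and 40 degrees up; 0.70 = level outward; 2.27 = locked at its stop, hanging straight down (the outer faces of both locked arms are 65 mm apart). Stays where left, takes 0.08 N m. A lobe at its pivot enters the adapter's groove as it goes down, and blocks if the adapter is not seated.
- cam_r (a joint): The same on the coupler's -y side.
- adapter_center (a point): Loose grooved brass adapter (a blanking plug), about 220 g, upright on the bench: point on its axis 28 mm above its underside, z up. Foot 38 mm diameter, chamfered, 14 mm tall; groove 27 mm diameter up to 31 mm; collar 38 mm diameter up to 38 mm; red round knob 32 mm diameter from 38 to 56 mm, to be gripped. When seated, the knob's foot is 2 mm above the coupler's rim.
- stand_top (a point): Centre of the mouth of the key stand's pocket, 52 mm above the bench. The stand is fixed, pale wood, 52 x 52 mm and 52 mm tall on an 80 x 80 x 6 mm foot; the pocket is 28 x 28 mm, open at the top, 46 mm deep.
- key_tip (a point): Bottom end of the loose key, on its axis; z up the key, x along the blade. From the tip up: steel blade 22 (x) by 4 mm (y), 12 mm tall; shaft 10 mm diameter; dark round collar 40 mm diameter at 45 to 49 mm; orange handle 30 (x) by 16 mm (y) at 49 to 97 mm. About 120 g. It stands in the stand, collar on the stand's top, tip 7 mm above the bench, at any yaw.
- key_handle (a point): Centre of the key's orange handle, 73 mm above the tip; axes as key_tip.
- block1: Steel valve block 1, 60 x 56 x 40 mm, 1 kg, resting loose on a plywood board (absent in some runs); origin: centre of its underside, 12 mm above the bench, z up. Mid-top sits a captive fastener, head 36 mm across, slot 7 mm wide and deep, open at both ends; slot floor 43 mm and head top 50 mm above this origin. The slot lies along the block's x axis when the fastener reads 0, and turns with it.
- fast1 (a joint): Turn of block 1's fastener, clockwise from above, 0 to 1.57 at its stop (locked). Stays where left; needs about 0.04 N m.
- block2: Steel valve block 2, 60 x 56 x 40 mm, 1 kg, resting loose on a plywood board (absent in some runs); origin: centre of its underside, 12 mm above the bench, z up. Mid-top sits a captive fastener, head 36 mm across, slot 7 mm wide and deep, open at both ends; slot floor 43 mm and head top 50 mm above this origin. The slot lies along the block's x axis when the fastener reads 0, and turns with it.
- fast2 (a joint): Turn of block 2's fastener, clockwise from above, 0 to 1.57 at its stop (locked). Stays where left; needs about 0.04 N m.
- block3: Steel valve block 3, 60 x 56 x 40 mm, 1 kg, resting loose on a plywood board (absent in some runs); origin: centre of its underside, 12 mm above the bench, z up. Mid-top sits a captive fastener, head 36 mm across, slot 7 mm wide and deep, open at both ends; slot floor 43 mm and head top 50 mm above this origin. The slot lies along the block's x axis when the fastener reads 0, and turns with it.
- fast3 (a joint): Turn of block 3's fastener, clockwise from above, 0 to 1.57 at its stop (locked). Stays where left; needs about 0.04 N m.
- block4: Steel valve block 4, 60 x 56 x 40 mm, 1 kg, resting loose on a plywood board (absent in some runs); origin: centre of its underside, 12 mm above the bench, z up. Mid-top sits a captive fastener, head 36 mm across, slot 7 mm wide and deep, open at both ends; slot floor 43 mm and head top 50 mm above this origin. The slot lies along the block's x axis when the fastener reads 0, and turns with it.
- fast4 (a joint): Turn of block 4's fastener, clockwise from above, 0 to 1.57 at its stop (locked). Stays where left; needs about 0.04 N m.
- block5: Steel valve block 5, 60 x 56 x 40 mm, 1 kg, resting loose on a plywood board (absent in some runs); origin: centre of its underside, 12 mm above the bench, z up. Mid-top sits a captive fastener, head 36 mm across, slot 7 mm wide and deep, open at both ends; slot floor 43 mm and head top 50 mm above this origin. The slot lies along the block's x axis when the fastener reads 0, and turns with it.
- fast5 (a joint): Turn of block 5's fastener, clockwise from above, 0 to 1.57 at its stop (locked). Stays where left; needs about 0.04 N m.
- block6: Steel valve block 6, 60 x 56 x 40 mm, 1 kg, resting loose on a plywood board (absent in some runs); origin: centre of its underside, 12 mm above the bench, z up. Mid-top sits a captive fastener, head 36 mm across, slot 7 mm wide and deep, open at both ends; slot floor 43 mm and head top 50 mm above this origin. The slot lies along the block's x axis when the fastener reads 0, and turns with it.
- fast6 (a joint): Turn of block 6's fastener, clockwise from above, 0 to 1.57 at its stop (locked). Stays where left; needs about 0.04 N m.
- tape: Bystander: yellow tape measure; leave alone.
- screwbox: Bystander: cardboard screw box 70 x 110 x 55 mm; leave alone.
- drill: Bystander: yellow and black cordless drill lying on its side; leave alone.
- bitblock: Bystander: small wood block with drill bits, 60 mm tall; leave alone.
Mind the look-alikes: they are no part of the job. What is shaped like the part that bears stand_top but turquoise is not meant.

How it is judged:
By the outcome, as a careful person would: the job done as asked, in the order asked, and still so for the second after the job is handed in, with the robot touching nothing.
Of block1, block2, block3, block4, block5, block6 only 3 to 5 are there at a start; the rules pass over those that are not, and their reading is None.
At some moment in a run one of adapter, block1, block2, block3, block4, block5, block6 may be knocked a few centimetres aside while the robot is not near it.
It also fails if it takes over 210 s, if anything falls off the work surface, if the arm or the gripper's body presses on something with over 40 N, if the wrist force passes 120 N, or if a joint passes its speed limit or range.

### The arm

A 6-joint arm with a two-finger parallel gripper is mounted at the origin on the work surface. World frame = base frame: x ahead of the robot, y to its left, z up, the work surface at z = 0. Lengths are in mm, angles in degrees, forces in N, time in s.
With the tool pointing down it reaches from about 350 to 850 mm from the base axis. Payload 8.1 kg.
Tool frame: the origin (TCP) lies between the finger pads; the fingertips stand r.nose_length ahead of it and the grasp point (between the pads) lies 3 mm ahead of it (r.nose_length is the distance from the TCP to the fingertips, in mm); x points along the fingers, y is the direction in which the jaws open and shut, and the axes are right-handed (so a half turn about x gives the same grasp; the last joint's range is limited). The gripper opens to 85 mm and grips with 20 to 120 N. Pads are 22 mm wide; open, the fingers measure 114 mm over their backs; the gripper's body (76 mm by 85 mm) begins 54 mm behind the grasp point. The pads swing forward as they close: fully open they stand 13 mm farther back than shut.
Start: joints at [-80.753, 7.471, 85.268, -0, 87.261, -4.893], TCP at [146.602, -581.819, 226.692] pointing down, gripper open.
Joint ranges: [-169.43, 169.43], [-51.17, 129.36], [1.28, 143.12], [-76.62, 256.62], [0, 156.53], [-152.29, 152.29]. Speed limits (degrees/s): [136.94, 136.94, 159.86, 180, 180, 180].

### API

Orientations are given as [roll, pitch, yaw] about the fixed x, y, z axes, in that order (R = Rz(yaw) Ry(pitch) Rx(roll)).
In Python, from bench import sense, optics, order, r gives the robot as it stands.
- The arm moves only by the tool carry_out, never from a script. Its argument "commands" is one flat list of numbers, 7 for each row, row after row: the shift along the tool's x, y, z in m, then the turn, a rotation vector about the tool's x, y, z in degrees, then the closure, from -1 (fully open) to 1 (shut), so that 0 is half open. A call has 1 to 12 rows; each row is the pose to reach, as a shift and turn from the pose measured when the call began, along the tool's axes at that moment; what a row does not reach only later rows make up. A row lasts 1/8 s, in which the tool goes at most 62.5 mm and 10.7 degrees, less where a joint would pass 70% of its speed; a pose out of reach is approached as far as the arm can. A call with a gripper value outside its range is refused whole. The fingers move at their own pace and stop on an object; "grip_force" is the grip in N (left out, the last holds). Time passes only in rows, so rows that repeat a pose let the fingers close. It gives the time, the measured TCP pose, the force and the opening at its end, in the units of the state.
- sense(): the state, without advancing time (a new reading comes with each control period).
- optics.snapshot(name): name is "scene" or "top"; returns (picture, depth): 480x640x3 uint8, red, green, blue; 480x640 float32, mm along the optical axis (not along the pixel's ray), 0 where there is no reading.
- optics.calibration(name): a dict with "mtx" (3x3 intrinsics, pixels), "extrinsics" (4x4, takes a point from camera to world coordinates). Camera axes: x right, y up, looking along -z (the intrinsics and any distortion apply to the point x, -y, -z); pixel columns grow to the right and rows downward; lengths in mm; the calibration is good to about 2 mm. A picture is of the moment at which its call begins. calibration takes no time and is no camera call.
- order.hand_in(): hands the job in, once; it reports no verdict.
The state is a dict: "time": time; "joint_pos": joint angles; "qd": joint speeds; "joint_efforts": joint torques, N m; "tool_pos": TCP position; "tcp_rot": TCP orientation; "ft_force": force on the tool from outside, world axes, zero at the start; "wrist_torque": the same for the moment, N m; "finger_gap": finger opening in mm.
Only numpy, scipy, OpenCV 4.12 (cv2) and the standard library are available. Lean on these libraries where they do the work, as an engineer would, in place of code of your own. Each camera call takes 0.05 s, during which the arm holds its last target. There are 200 camera calls.

## Working session

There is one attempt and no reset: what is moved stays moved. The work goes in short steps, Python scripts to look and compute and a tool call to move; the robot and the scene stay as the last step left them, time stands still between calls to the robot, and variables do not carry over. Pictures are saved under pics/ and viewed, about 12 in all and at most 16, crops included, and the job is handed in when it is done.

Besides the shell and the picture viewer there is one more tool, called after "Emit:" in YAML: its name, and indented under it one key for each argument. carry_out: Moves the arm, as the interface text tells. Its arguments: {"type":"object","properties":{"commands":{"type":"array","items":{"type":"number"}},"grip_force":{"type":"number"}},"required":["commands"]}

```bash
ls; mkdir -p pics; python3 - <<'E'
from bench import sense, optics, order, r
import cv2,numpy as np
print(sense(), r.nose_length)
for n in("scene","top"):
    p,d=optics.snapshot(n); cv2.imwrite(f"pics/{n}0.png",p[:,:,::-1]); np.save(f"pics/{n}0.npy",d)
    c=optics.calibration(n); print(n,c)
E
```

```text
pics
{'time': 0.0, 'joint_pos': array([-8.07535469e+01,  7.51521565e+00,  8.53311845e+01, -1.02735723e-03,
        8.72632225e+01, -4.89284805e+00]), 'qd': array([ 0.02728951,  0.02967746, -0.05444184,  0.04504111,  0.08174797,
        0.01625922]), 'joint_efforts': array([-1.85049699e-03, -5.69397640e+01, -5.00557995e+01, -3.54219583e-04,
        1.43354145e-02, -2.59149647e-05]), 'tool_pos': array([ 146.49132661, -581.23991186,  225.62508541]), 'tcp_rot': array([-94.35656317,  89.89037262,  99.78278801]), 'ft_force': array([-0.21743103,  0.92068131, -0.22464157]), 'wrist_torque': array([ 0.00630676, -0.03228715,  0.00388273]), 'finger_gap': 85.32314768119628} 22.0
scene {'mtx': array([[521.00981412,   0.        , 320.26046545],
       [  0.        , 521.00981412, 236.09118417],
       [  0.        ,   0.        ,   1.        ]]), 'extrinsics': array([[-7.67947491e-01, -3.67628890e-01,  5.24505149e-01,
         1.18699378e+03],
       [ 6.40507371e-01, -4.44140235e-01,  6.26490031e-01,
         8.29317249e+02],
       [ 2.63800525e-03,  8.17060861e-01,  5.76545393e-01,
         8.41922591e+02],
       [ 0.00000000e+00,  0.00000000e+00,  0.00000000e+00,
         1.00000000e+00]])}
top {'mtx': array([[475.74590055,   0.        , 323.56081866],
       [  0.        , 475.74590055, 236.49958435],
       [  0.        ,   0.        ,   1.        ]]), 'extrinsics': array([[-5.27085903e-03,  9.94673464e-01, -1.02941334e-01,
         3.59238560e+02],
       [-9.99856686e-01, -3.58600689e-03,  1.65453242e-02,
         1.14227521e+01],
       [ 1.60880466e-02,  1.03013790e-01,  9.94549815e-01,
         1.13174081e+03],
       [ 0.00000000e+00,  0.00000000e+00,  0.00000000e+00,
         1.00000000e+00]])}
```

View pics/top0.png

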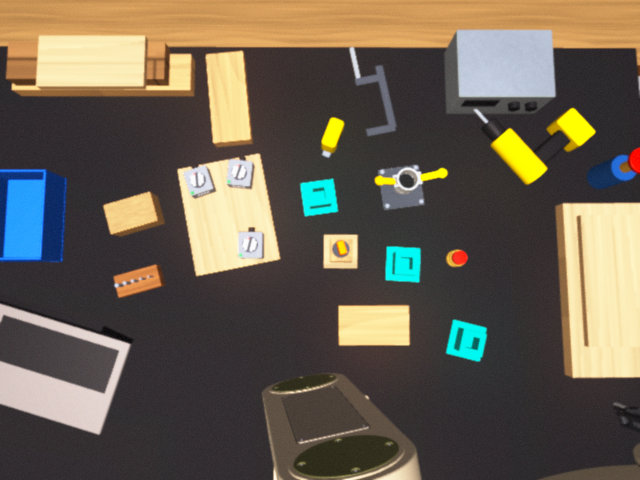

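View pics/scene0.png

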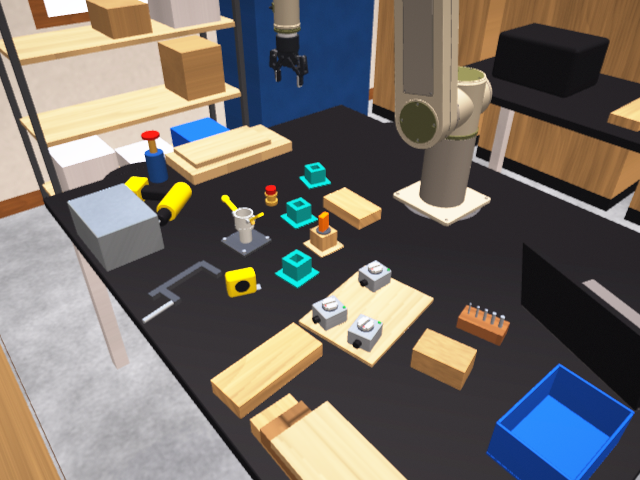

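The top view shows three blocks at (199,180), (240,173) and (251,244). The pale stand with the key is at (341,250), with turquoise look-alikes at (319,197), (404,263) and (467,340). The coupler is at (407,180) and the red-knobbed adapter at (457,258). The blue and red bottle at (625,165) is not the adapter, and the tape and drill are the other yellow things. Next I'll take close crops and measure.

```bash
cat > h.py <<'E'
from bench import sense, optics, order, r
import cv2,numpy as np
from scipy.spatial.transform import Rotation as Ro
C={n:optics.calibration(n) for n in("scene","top")}
def ray(n,uv):
    K,T=C[n]["mtx"],C[n]["extrinsics"]
    d=np.linalg.inv(K)@[uv[0],uv[1],1]; return T[:3,3],T[:3,:3]@[d[0],-d[1],-d[2]]
def plane(n,uv,z):
    o,d=ray(n,uv); return (o+d*(z-o[2])/d[2])[:2]
def proj(n,p):
    K,T=C[n]["mtx"],C[n]["extrinsics"]; c=T[:3,:3].T@(np.array(p,float)-T[:3,3])
    q=K@[c[0],-c[1],-c[2]]; return q[:2]/q[2]
def tri(uvs,uvt):
    A=[];b=[]
    for n,uv in(("scene",uvs),("top",uvt)):
        o,d=ray(n,uv); d/=np.linalg.norm(d); P=np.eye(3)-np.outer(d,d); A.append(P); b.append(P@o)
    return np.linalg.lstsq(np.vstack(A),np.hstack(b),rcond=None)[0]
def hsv(p): return cv2.cvtColor(p,cv2.COLOR_RGB2HSV)
def blobs(m,box=None,amin=8):
    m=m.astype(np.uint8)
    if box is not None:
        k=np.zeros_like(m); k[box[1]:box[3],box[0]:box[2]]=1; m=m*k
    n,l,s,c=cv2.connectedComponentsWithStats(m)
    return [(s[i],c[i],l==i) for i in range(1,n) if s[i][4]>=amin]
E
python3 - <<'E'
from h import *
t=cv2.imread("pics/top0.png")
a=cv2.resize(t[150:280,175:285],None,fx=4,fy=4,interpolation=cv2.INTER_CUBIC)
b=cv2.resize(t[150:280,320:480],None,fx=2.2,fy=4*130/130,interpolation=cv2.INTER_CUBIC) if 0 else cv2.resize(t[155:275,320:475],None,fx=5,fy=5,interpolation=cv2.INTER_CUBIC)
cv2.imwrite("pics/c1.png",cv2.resize(a,None,fx=1.1,fy=1.1)); cv2.imwrite("pics/c2.png",b)
for n in("top","scene"):
    H=hsv(cv2.imread(f"pics/{n}0.png")[:,:,::-1])
    h,s,v=[H[:,:,i].astype(int) for i in range(3)]
    for nm,m in(("red",((h<6)|(h>172))&(s>170)&(v>90)),("yel",(h>22)&(h<34)&(s>170)&(v>90)),("or",(h>=7)&(h<20)&(s>190)&(v>90))):
        for st,c,_ in blobs(m,(180,140,480,290)): print(n,nm,st,c.round(1))
E
```

```text
top red [453 250  15  14 160] [459.9 257.1]
top yel [321 140  18  13 167] [329.2 144.8]
top yel [421 168  27  13 226] [434.6 174.3]
top yel [375 176  20   9 138] [383.8 180.4]
top yel [338 241   8  13  71] [341.4 247. ]
top or [337 244  10  11  17] [340.1 250.5]
top or [451 250  13  15  32] [455.1 258.2]
scene red [265 185  11  10  93] [270.2 189.2]
scene yel [180 182  12  28 221] [184.2 193.2]
scene yel [221 195  16  16 114] [228.2 201.8]
scene yel [250 212  14   9  39] [257.3 215.8]
scene yel [320 213   8   4  18] [323.4 214.4]
scene yel [225 267  31  23 504] [240.5 277.6]
scene or [266 193   8   3   8] [269.5 194.5]
scene or [318 211  11  21 151] [323.3 221.8]
```

View pics/c1.png

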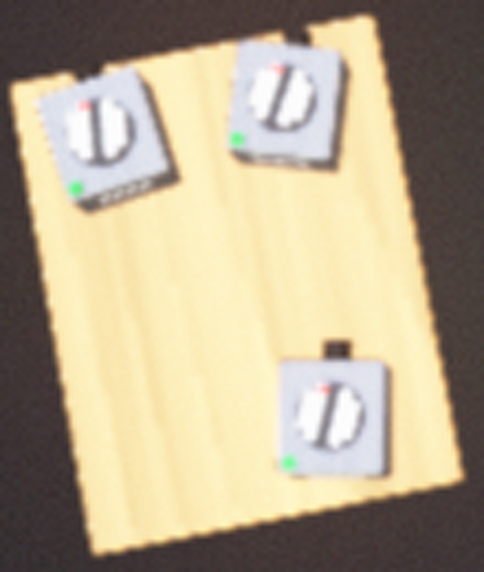

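View pics/c2.png

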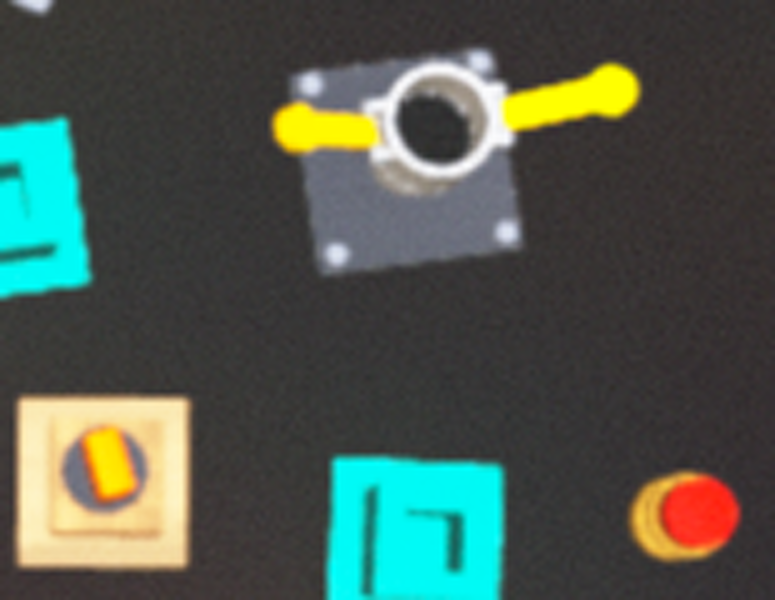

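The crops confirm the choices: the adapter is the brass part with a red knob (top face at about px (460,257)), and the key is in the pale stand at (341,249). Each block's slot sits about 15–20° clockwise of the line to its port. Now I'll work out positions in numbers.

```bash
cat >> h.py <<'E'
def heads(p,box=(175,140,300,290),n="top"):
    """centre (uv) of each white head and slot direction; gray images upsampled"""
    f=6; x0,y0,x1,y1=box
    q=cv2.resize(p[y0:y1,x0:x1],None,fx=f,fy=f,interpolation=cv2.INTER_CUBIC)
    m=(q.min(2)>215).astype(np.uint8); out=[]
    m=cv2.morphologyEx(m,cv2.MORPH_CLOSE,np.ones((25,25),np.uint8))
    for st,c,l in blobs(m,amin=1500):
        if st[4]>8000: continue
        cn=max(cv2.findContours(l.astype(np.uint8),0,1)[0],key=cv2.contourArea)
        (cx,cy),(a,b),_=e=cv2.fitEllipse(cv2.convexHull(cn))
        k=np.zeros(m.shape,np.uint8); cv2.ellipse(k,((cx,cy),(.8*a,.8*b),e[2]),1,-1)
        w=np.clip(190-q[:,:,1].astype(float),0,None)*k; yy,xx=np.nonzero(w); ww=w[yy,xx]
        mu=np.average(np.c_[xx,yy],0,ww); cov=np.cov((np.c_[xx,yy]-mu).T,aweights=ww); v=np.linalg.eigh(cov)[1][:,1]
        to=lambda a:(np.array(a)+.5)/f-.5+[x0,y0]
        out.append((to((cx,cy)),to((cx+v[0]*40,cy+v[1]*40)),(a/f,b/f),to(mu)))
    return out
def head_world(p,z=62,box=(175,140,300,290)):
    for c,e,ab,mu in heads(p,box):
        P,Q=plane("top",c,z),plane("top",e,z); d=Q-P
        print("head px",c.round(1),"world",P.round(1),"slotmid",plane("top",mu,z).round(1),"slot deg %.1f"%(np.degrees(np.arctan2(d[1],d[0]))%180),"diam",np.round(ab,1))
def to(xyz,jaw=None,s=None,tilt=None):
    """shift/turn in tool axes to bring TCP to xyz (world mm), tool down, jaw axis at yaw jaw (mod 180, nearest)"""
    s=s or sense(); R=Ro.from_euler('xyz',s['tcp_rot'],degrees=True)
    y=R.as_matrix()[:,1]; cur=np.degrees(np.arctan2(y[1],y[0]))
    if jaw is None: jaw=cur
    else: jaw=cur+(jaw-cur+90)%180-90
    a=np.radians(jaw); Y=np.array([np.cos(a),np.sin(a),0]); X=np.array([0,0,-1.]); T=np.c_[X,Y,np.cross(X,Y)]
    d=R.inv().apply(np.array(xyz)-s['tool_pos'])/1000; rv=(R.inv()*Ro.from_matrix(T)).as_rotvec(degrees=True)
    print("jaw %.1f->%.1f"%(cur,jaw),"j6 %.0f"%s['joint_pos'][5],"shift",d.round(4),"turn",rv.round(2))
def st():
    s=sense(); R=Ro.from_euler('xyz',s['tcp_rot'],degrees=True).as_matrix()
    print("t%.2f"%s['time'],"tcp",s['tool_pos'].round(1),"jaw %.1f"%np.degrees(np.arctan2(R[1,1],R[0,1])),"F",s['ft_force'].round(1),"M",s['wrist_torque'].round(3),"gap %.1f"%s['finger_gap'],"j",s['joint_pos'].round(0))
E
python3 - <<'E'
from h import *
p=cv2.imread("pics/top0.png")[:,:,::-1]; s=cv2.imread("pics/scene0.png")[:,:,::-1]
st(); head_world(p)
# green dots, cam tips, adapter, key
H=hsv(p).astype(int); h,S,v=H[:,:,0],H[:,:,1],H[:,:,2]
for st_,c,_ in blobs((h>45)&(h<75)&(S>90),(175,140,285,290),3): print("green",c.round(1),plane("top",c,52).round(1))
print("adapter",plane("top",(460.2,257),56))
print("adapter tri",tri((270.2,188.),(460,257)))
# rim
f=6; x0,y0=385,160; q=cv2.resize(p[y0:200,x0:430],None,fx=f,fy=f,interpolation=cv2.INTER_CUBIC)
m=(q.min(2)>170).astype(np.uint8); cn=max(cv2.findContours(m,0,1)[0],key=cv2.contourArea); print("rim area",cv2.contourArea(cn)/36, cv2.minEnclosingCircle(cn))
m2=((q.max(2)<110)).astype(np.uint8)
cs=[c for c in cv2.findContours(m,cv2.RETR_CCOMP,1)[0] if cv2.contourArea(c)>800]
for c in cs:
    e=cv2.fitEllipse(c); u=(np.array(e[0])+.5)/f-.5+[x0,y0]; print("ell",u.round(2),np.round(np.array(e[1])/f,1),plane("top",u,98).round(1))
# cam balls
for nm,m,tip in(("l",(376.5,180.5),0),("r",(443,173.3),0)): print(nm,plane("top",m,130).round(1))
# stand & key from blobs
m=(h>5)&(h<34)&(S>190)&(v>120)
for st_,c,l in blobs(m,(328,235,355,265)): 
    yy,xx=np.nonzero(l); r_=cv2.minAreaRect(np.c_[xx,yy].astype(np.float32)); print("key",c,r_,plane("top",c,104))
E
```

```text
t0.10 tcp [ 146.5 -581.3  225.7] jaw -75.9 F [-0.3  0.4  1.2] M [ 0.034 -0.047  0.02 ] gap 85.3 j [-81.   8.  85.   0.  87.  -5.]
green [228.4 181.2] [599.8 211.9]
green [191.8 192.4] [573.8 295.2]
green [240.5 254.5] [430.7 182. ]
adapter [ 422.5971288  -316.97870615]
adapter tri [ 423.34054824 -318.16739789   52.26921117]
rim area 494.56944444444446 ((134.4083709716797, 110.45023345947266), 94.12572479248047)
ell [407.64 178.3 ] [23.3 28.6] [ 595.4 -193.1]
ell [407.57 178.71] [17.8 18.4] [ 594.5 -192.9]
l [ 583.4 -119.6]
r [ 599.  -263.5]
key [341.19417476 247.41747573] ((341.2059326171875, 247.32354736328125), (13.824529647827148, 7.518604278564453), 75.96376037597656) [441.67837551 -43.7876786 ]
```

```bash
sed -i 's/q.min(2)>215/q.min(2)>THR/; s/^def heads/THR=205\ndef heads/' h.py; python3 - <<'E'
from h import *
p=cv2.imread("pics/top0.png")[:,:,::-1]
for c in((199,181),(205,180),(241,173),(193,190)): print(p[c[1]-3:c[1]+4:3,c[0]-4:c[0]+5:2].min(2))
to((423,-317,170),6.2); to((423,-317,63),6.2)
E
```

```text
[[204 161 250 252 204]
 [227 149 248 252 222]
 [237 134 242 216 141]]
[[252 194 177 225 190]
 [252 213 152 222 219]
 [236 163 204 226 223]]
[[215 143 248 252 232]
 [148 230 252 250 166]
 [159 249 245 231 163]]
[[217 220 209 169 150]
 [220 213 210 221 220]
 [188 136 151 213 203]]
jaw -75.9->6.2 j6 -5 shift [ 0.0561 -0.1886 -0.3326] turn [-8.206e+01 -8.000e-02  7.000e-02]
jaw -75.9->6.2 j6 -5 shift [ 0.1631 -0.1885 -0.3326] turn [-8.206e+01 -8.000e-02  7.000e-02]
```

Emit:
carry_out:
  commands: [0.056,-0.1885,-0.3325,-82,0,0,-1,0.056,-0.1885,-0.3325,-82,0,0,-1,0.056,-0.1885,-0.3325,-82,0,0,-1,0.056,-0.1885,-0.3325,-82,0,0,-1,0.056,-0.1885,-0.3325,-82,0,0,-1,0.056,-0.1885,-0.3325,-82,0,0,-1,0.056,-0.1885,-0.3325,-82,0,0,-1,0.056,-0.1885,-0.3325,-82,0,0,-1,0.056,-0.1885,-0.3325,-82,0,0,-1,0.056,-0.1885,-0.3325,-82,0,0,-1,0.056,-0.1885,-0.3325,-82,0,0,-1,0.056,-0.1885,-0.3325,-82,0,0,-1]
  grip_force: 30

```text
time: 1.6
tool_pos: [422.7, -317.4, 170.1]
tcp_rot: [-177.8, 89.9, 98.3]
ft_force: [-0.2, -0.4, 0.3]
finger_gap: 85.3
```

```bash
sed -i 's/THR=205/THR=236/' h.py; python3 - <<'E'
from h import *
p,_=optics.snapshot("top"); s,_=optics.snapshot("scene"); st(); head_world(p)
cv2.imwrite("pics/s1.png",cv2.resize(s[130:290,170:400],None,fx=3,fy=3)[:,:,::-1])
to((423,-317,63),6.2)
E
```

```text
t1.70 tcp [ 422.8 -317.4  170.2] jaw 6.1 F [0.2 0.3 0.1] M [-0.014 -0.     0.072] gap 85.3 j [-42.  -2. 101.   0.  81. -49.]
head px [238.  170.9] world [621.4 188.4] slotmid [622.2 188. ] slot deg 162.9 diam [12.7 13.5]
head px [196.1 178.8] world [603.4 283.5] slotmid [604.  283.1] slot deg 6.5 diam [13.2 13.5]
head px [248.9 243.8] world [454.1 161.8] slotmid [454.5 161.5] slot deg 167.9 diam [12.8 14. ]
jaw 6.1->6.2 j6 -49 shift [ 0.1072  0.0003 -0.0002] turn [-0.11 -0.09  0.  ]
```

View pics/s1.png

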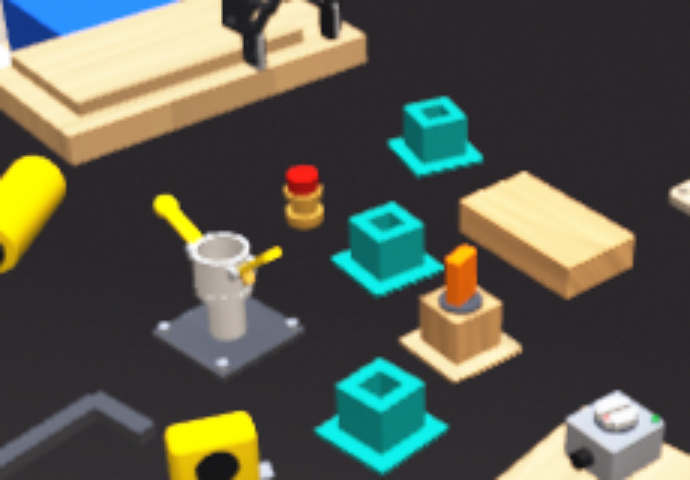

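Emit:
carry_out:
  commands: [0.04,0,0,0,0,0,-1,0.08,0,0,0,0,0,-1,0.107,0,0,0,0,0,-1,0.107,0,0,0,0,0,-1,0.107,0,0,0,0,0,0.5,0.107,0,0,0,0,0,0.5,0.107,0,0,0,0,0,0.5,0.107,0,0,0,0,0,0.5,0.107,0,0,0,0,0,0.5,0.107,0,0,0,0,0,0.5]
  grip_force: 30

```text
time: 2.95
tool_pos: [422.7, -317.2, 63.1]
tcp_rot: [-177.7, 89.9, 98.4]
ft_force: [-0.8, -0.4, -0.3]
finger_gap: 21.0
```

```bash
python3 - <<'E'
from h import *
st()
s,_=optics.snapshot("scene"); cv2.imwrite("pics/s2.png",cv2.resize(s[130:240,200:340],None,fx=5,fy=5)[:,:,::-1])
E
```

```text
t2.95 tcp [ 422.7 -317.2   63.1] jaw 6.1 F [-0.8 -0.4 -0.3] M [0.003 0.005 0.014] gap 21.0 j [-42.   5. 106.   0.  69. -49.]
```

View pics/s2.png

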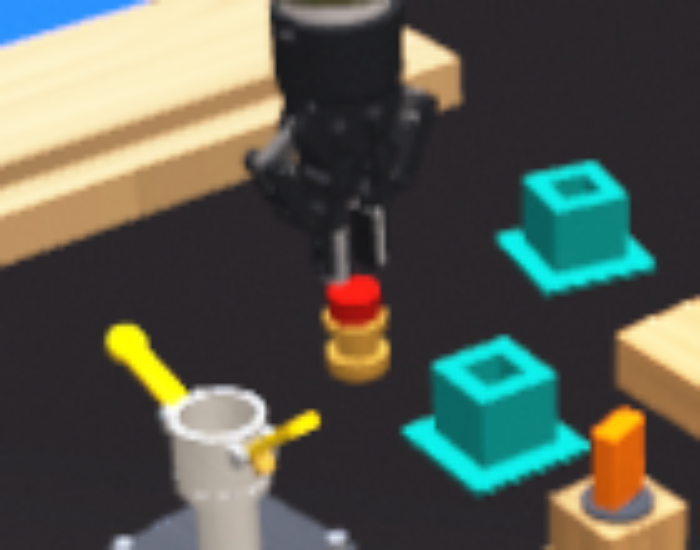

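```bash
python3 - <<'E'
from h import *
a=np.radians(6.1)
for z in(41,50,60,70):
    for g in(0,-12,12):
        u=proj("scene",(422.7+g*np.cos(a),-317.2+g*np.sin(a),z)); print(z,g,((u-[200,130])*5).round(0))
for n,z in(("knobtop",56),("foot",0)): print(n,((proj("scene",(423,-317,z))-[200,130])*5).round())
s,d=optics.snapshot("scene"); p,dt=optics.snapshot("top")
def pt(n,u,v,D):
    o,dd=ray(n,(u,v)); return o+dd*D[v,u]
for u,v in((271,187),(271,192),(271,204),(268,183),(276,180),(267,178)): print(u,v,pt("scene",u,v,d).round(1))
cv2.imwrite("pics/t2.png",cv2.resize(p[200:300,380:520],None,fx=5,fy=5)[:,:,::-1])
to((423,-317,90),6.2)
E
```

```text
41 0 [355. 307.]
41 -12 [370. 300.]
41 12 [340. 314.]
50 0 [354. 294.]
50 -12 [369. 287.]
50 12 [339. 301.]
60 0 [353. 279.]
60 -12 [368. 272.]
60 12 [338. 287.]
70 0 [352. 265.]
70 -12 [367. 258.]
70 12 [337. 272.]
knobtop [353. 285.]
foot [358. 365.]
271 187 [ 420.6 -318.9   54.6]
271 192 [ 431.6 -304.    48. ]
271 204 [ 438.9 -297.    11.9]
268 183 [ 442.1 -301.3   83.8]
276 180 [ 405.1 -312.8   75.8]
267 178 [ 442.1 -304.9   99. ]
jaw 6.1->6.2 j6 -49 shift [-0.0269  0.0003 -0.0002] turn [-0.11 -0.1   0.01]
```

View pics/t2.png

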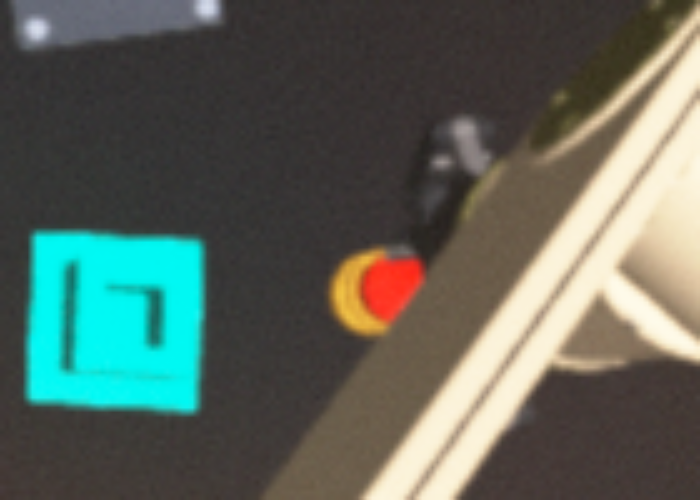

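```bash
python3 - <<'E'
from h import *
s,d=optics.snapshot("scene")
for u in(266,267,268,275,276):
    for v in range(176,191,2):
        o,dd=ray("scene",(u,v)); print(u,v,s[v,u],(o+dd*d[v,u]).round(0))
E
```

```text
266 176 [46 45 47] [ 448. -300.  110.]
266 178 [53 52 54] [ 449. -300.  103.]
266 180 [49 48 50] [ 443. -309.   91.]
266 182 [45 44 46] [ 448. -302.   89.]
266 184 [46 45 47] [1187.  829.  842.]
266 186 [149  83  82] [ 443. -312.   69.]
266 188 [251  31  20] [ 438. -320.   57.]
266 190 [140  17  13] [ 441. -315.   53.]
267 176 [91 87 87] [ 441. -306.  105.]
267 178 [113 109 108] [ 440. -307.   97.]
267 180 [106 102 102] [ 441. -307.   91.]
267 182 [96 92 92] [ 441. -307.   84.]
267 184 [93 90 90] [ 444. -304.   80.]
267 186 [176 108 106] [ 440. -311.   69.]
267 188 [253  33  22] [ 434. -321.   55.]
267 190 [198  21  16] [ 435. -320.   49.]
268 176 [111 107 106] [ 437. -306.  104.]
268 178 [139 134 132] [ 439. -304.   98.]
268 180 [133 128 126] [ 437. -308.   89.]
268 182 [133 128 126] [ 438. -306.   84.]
268 184 [133 129 127] [ 440. -305.   78.]
268 186 [192 111 108] [ 442. -302.   73.]
268 188 [253  34  22] [ 430. -321.   54.]
268 190 [238  27  20] [ 438. -310.   55.]
275 176 [97 93 92] [ 408. -312.   91.]
275 178 [87 83 82] [ 411. -309.   86.]
275 180 [82 78 78] [ 411. -309.   80.]
275 182 [61 59 60] [ 410. -312.   71.]
275 184 [42 38 43] [ 343. -410.   -3.]
275 186 [163  37  37] [ 354. -396.    0.]
275 188 [242  31  25] [ 414. -307.   54.]
275 190 [143  20  17] [ 418. -301.   51.]
276 176 [133 128 126] [ 407. -308.   92.]
276 178 [132 127 126] [ 410. -305.   88.]
276 180 [136 131 130] [ 409. -307.   80.]
276 182 [112 106 106] [ 409. -308.   72.]
276 184 [42 38 42] [ 345. -401.    2.]
276 186 [44 40 43] [ 345. -402.   -6.]
276 188 [57 32 34] [ 360. -381.    1.]
276 190 [74 30 31] [ 365. -374.   -1.]
```

The scene depth puts the real fingertips at about z = 70 while the reported TCP is at 63, so the tips are roughly 29 mm higher than nose_length implies. The lateral position agrees. I'll open, go lower in steps and check again.

Emit:
carry_out:
  commands: [0,0,0,0,0,0,-0.6,0,0,0,0,0,0,-0.6,0,0,0,0,0,0,-0.6,0,0,0,0,0,0,-0.6,0.01,0,0,0,0,0,-0.6,0.02,0,0,0,0,0,-0.6,0.026,0,0,0,0,0,-0.6,0.026,0,0,0,0,0,0.4,0.026,0,0,0,0,0,0.4,0.026,0,0,0,0,0,0.4,0.026,0,0,0,0,0,0.4,0.026,0,0,0,0,0,0.4]
  grip_force: 30

```text
time: 4.65
tool_pos: [422.9, -317.3, 37.4]
tcp_rot: [166.3, 89.9, 82.4]
ft_force: [-0.4, 0.9, 1.8]
finger_gap: 30.7
```

```bash
python3 - <<'E'
from h import *
st()
s,d=optics.snapshot("scene"); cv2.imwrite("pics/s3.png",cv2.resize(s[110:220,200:340],None,fx=5,fy=5)[:,:,::-1])
for u in(266,267,268,275,276):
    for v in range(184,196,2):
        o,dd=ray("scene",(u,v)); print(u,v,s[v,u],(o+dd*d[v,u]).round(0))
E
```

```text
t4.65 tcp [ 422.9 -317.3   37.4] jaw 6.1 F [-0.4  0.9  1.8] M [-0.068  0.06   0.008] gap 30.7 j [-42.   7. 107.   0.  66. -49.]
266 184 [95 92 93] [ 453. -295.   87.]
266 186 [96 92 92] [ 445. -309.   71.]
266 188 [93 90 90] [ 447. -307.   66.]
266 190 [80 79 78] [ 450. -302.   63.]
266 192 [73 72 72] [ 447. -307.   53.]
266 194 [169 144 111] [ 444. -313.   42.]
267 184 [148 143 142] [ 444. -305.   79.]
267 186 [132 128 127] [ 447. -300.   76.]
267 188 [131 128 126] [ 447. -301.   69.]
267 190 [135 131 129] [ 446. -303.   61.]
267 192 [135 131 130] [ 445. -306.   52.]
267 194 [167 142 117] [ 443. -309.   43.]
268 184 [100  96  96] [ 439. -306.   77.]
268 186 [183  73  73] [ 442. -303.   73.]
268 188 [181 100  98] [ 440. -306.   64.]
268 190 [152 112 111] [ 442. -304.   58.]
268 192 [138 127 126] [ 441. -306.   51.]
268 194 [153  94  85] [ 442. -305.   44.]
275 184 [24 23 25] [ 410. -313.   64.]
275 186 [97 25 25] [ 409. -313.   56.]
275 188 [240  27  21] [ 413. -309.   53.]
275 190 [138  18  15] [ 416. -304.   49.]
275 192 [180  81  35] [ 416. -305.   42.]
275 194 [222 150  61] [ 421. -299.   39.]
276 184 [58 57 57] [ 405. -314.   61.]
276 186 [58 57 57] [ 411. -306.   60.]
276 188 [54 42 43] [ 408. -312.   50.]
276 190 [56 29 30] [ 408. -311.   43.]
276 192 [225 159  70] [ 410. -309.   38.]
276 194 [203 152  63] [ 416. -301.   36.]
```

View pics/s3.png

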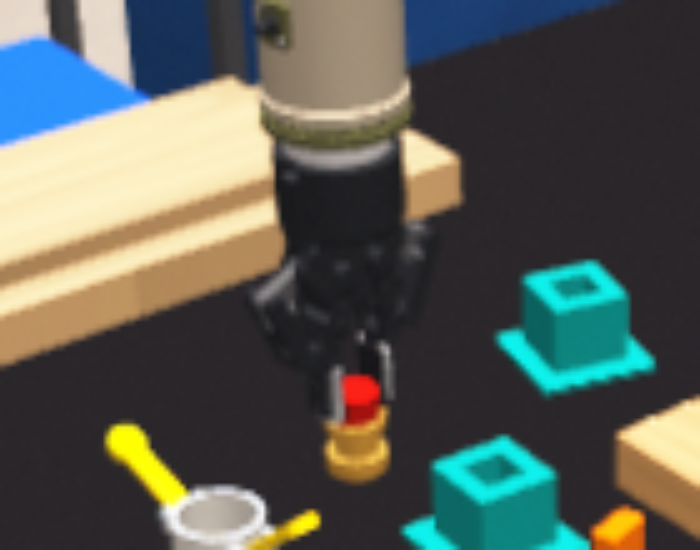

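Gripped (gap 30.7, stopped on the knob). I'll tighten and lift.

Emit:
carry_out:
  commands: [0,0,0,0,0,0,1,0,0,0,0,0,0,1,0,0,0,0,0,0,1,-0.02,0,0,0,0,0,1,-0.06,0,0,0,0,0,1,-0.1,0,0,0,0,0,1,-0.15,0,0,0,0,0,1,-0.15,0,0,0,0,0,1,-0.15,0,0,0,0,0,1]
  grip_force: 50

```text
time: 5.82
tool_pos: [422.5, -317.1, 186.3]
tcp_rot: [-168.7, 89.9, 107.4]
ft_force: [-0.3, -0.4, -2.8]
finger_gap: 29.9
```

```bash
python3 - <<'E'
from h import *
st(); to((594.6,-193,187.4),6.2)
s,d=optics.snapshot("scene"); p,_=optics.snapshot("top")
H=hsv(s).astype(int); h,S,v=H[:,:,0],H[:,:,1],H[:,:,2]
for stt,c,_ in blobs(((h<6)|(h>172))&(S>170)&(v>90),(200,100,350,240)): print(stt,c)
print(proj("scene",(422.8,-317.3,150+50)))
E
```

```text
t5.83 tcp [ 422.5 -317.1  186.3] jaw 6.1 F [-0.3 -0.4 -2.8] M [0.005 0.003 0.007] gap 29.9 j [-42.  -2. 100.   0.  83. -49.]
jaw 6.1->6.2 j6 -49 shift [-0.001   0.1843 -0.1051] turn [-0.1  -0.13  0.03]
[266 140   8  10  65] [269.41538462 144.18461538]
[268.04649756 143.13470707]
```

Emit:
carry_out:
  commands: [-0.002,0.184,-0.105,0,0,0,1,-0.002,0.184,-0.105,0,0,0,1,-0.002,0.184,-0.105,0,0,0,1,-0.002,0.184,-0.105,0,0,0,1,-0.002,0.184,-0.105,0,0,0,1,-0.002,0.184,-0.105,0,0,0,1,-0.002,0.184,-0.105,0,0,0,1]

```text
time: 6.8
tool_pos: [592.7, -193.4, 186.5]
tcp_rot: [-143.7, 89.7, 132.3]
ft_force: [0.0, 0.5, -2.3]
finger_gap: 29.9
```

```bash
python3 - <<'E'
from h import *
st(); to((594.6,-193,110),6.2)
s,d=optics.snapshot("scene"); p,_=optics.snapshot("top")
a=cv2.resize(s[100:250,170:320],None,fx=4,fy=4); b=cv2.resize(p[130:230,360:460],None,fx=5,fy=5)
im=np.zeros((600,800,3),np.uint8); im[:500,300:]=b[:, :500]; im[:600,:300]=a[:,150:450]; cv2.imwrite("pics/m1.png",im[:,:,::-1])
E
```

```text
t6.80 tcp [ 592.7 -193.4  186.5] jaw 6.0 F [ 0.   0.5 -2.3] M [ 0.042 -0.056 -0.036] gap 29.9 j [-23.  13.  84.   0.  84. -29.]
jaw 6.0->6.2 j6 -29 shift [0.0764 0.0022 0.0001] turn [-0.18 -0.26  0.19]
```

View pics/m1.png

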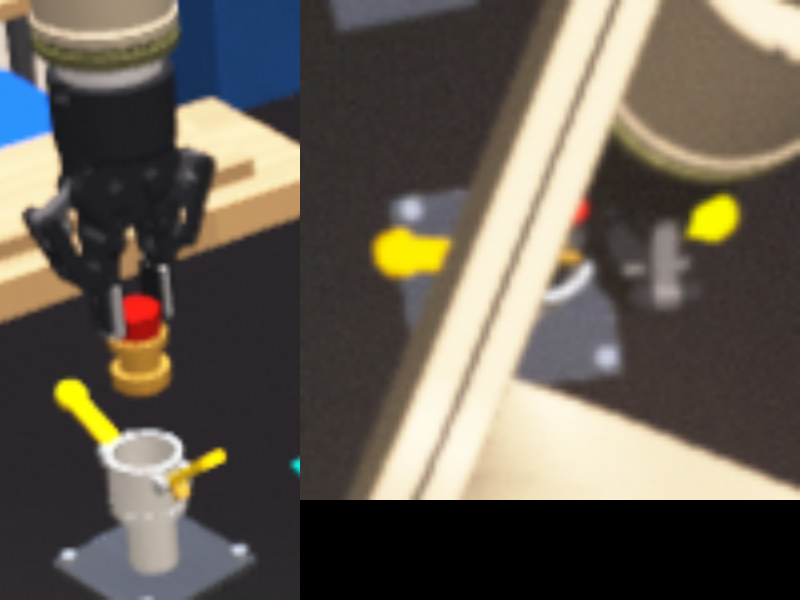

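```bash
python3 - <<'E'
from h import *
for p in((594.6,-193,149),(594.6,-193,98),(592.7,-193.4,149),(592.7,-193.4,163),(592.7,-193.4,205)): print(p,proj("scene",p).round(1))
s,d=optics.snapshot("scene")
H=hsv(s).astype(int); h,S,v=H[:,:,0],H[:,:,1],H[:,:,2]
m=(h>8)&(h<25)&(S>100)&(v>70)
for stt,c,l in blobs(m,(225,175,262,205),3): print(stt,c)
for row in range(180,200): 
    c=np.nonzero(m[row,225:262])[0]+225; print(row,(c.min(),c.max(),(c.min()+c.max())/2) if len(c) else None)
g=s.min(2); 
for row in range(206,222,2):
    c=np.nonzero(g[row,225:258]>130)[0]+225; print("rim",row,(c.min(),c.max(),(c.min()+c.max())/2) if len(c) else None)
E
```

```text
(594.6, -193, 149) [242.5 195.3]
(594.6, -193, 98) [244.1 211.9]
(592.7, -193.4, 149) [243. 195.]
(592.7, -193.4, 163) [242.5 190.3]
(592.7, -193.4, 205) [241.2 176. ]
[234 180  16  19 215] [242.17209302 190.66046512]
[225 202   2   3   3] [225.33333333 203.        ]
[232 202   3   3   3] [233. 203.]
180 (np.int64(248), np.int64(248), np.float64(248.0))
181 (np.int64(247), np.int64(248), np.float64(247.5))
182 (np.int64(247), np.int64(249), np.float64(248.0))
183 (np.int64(246), np.int64(249), np.float64(247.5))
184 (np.int64(245), np.int64(249), np.float64(247.0))
185 (np.int64(234), np.int64(249), np.float64(241.5))
186 (np.int64(234), np.int64(248), np.float64(241.0))
187 (np.int64(235), np.int64(248), np.float64(241.5))
188 (np.int64(236), np.int64(248), np.float64(242.0))
189 (np.int64(235), np.int64(249), np.float64(242.0))
190 (np.int64(235), np.int64(249), np.float64(242.0))
191 (np.int64(234), np.int64(249), np.float64(241.5))
192 (np.int64(234), np.int64(249), np.float64(241.5))
193 (np.int64(235), np.int64(249), np.float64(242.0))
194 (np.int64(235), np.int64(249), np.float64(242.0))
195 (np.int64(235), np.int64(249), np.float64(242.0))
196 (np.int64(236), np.int64(249), np.float64(242.5))
197 (np.int64(236), np.int64(248), np.float64(242.0))
198 (np.int64(238), np.int64(246), np.float64(242.0))
199 None
rim 206 None
rim 208 (np.int64(238), np.int64(250), np.float64(244.0))
rim 210 (np.int64(235), np.int64(252), np.float64(243.5))
rim 212 (np.int64(232), np.int64(252), np.float64(242.0))
rim 214 (np.int64(233), np.int64(252), np.float64(242.5))
rim 216 (np.int64(234), np.int64(254), np.float64(244.0))
rim 218 (np.int64(235), np.int64(249), np.float64(242.0))
rim 220 (np.int64(235), np.int64(249), np.float64(242.0))
```

Emit:
carry_out:
  commands: [0.02,0.0022,0,0,0,0,1,0.035,0.0022,0,0,0,0,1,0.045,0.0022,0,0,0,0,1,0.053,0.0022,0,0,0,0,1,0.06,0.0022,0,0,0,0,1,0.066,0.0022,0,0,0,0,1,0.066,0.0022,0,0,0,0,1]

```text
time: 7.82
tool_pos: [595.0, -192.7, 120.7]
tcp_rot: [-147.8, 89.7, 128.2]
ft_force: [-0.5, -0.0, -2.5]
finger_gap: 29.9
```

```bash
python3 - <<'E'
from h import *
st(); to((594.6,-193,99.5),6.2)
E
```

```text
t7.83 tcp [ 595.  -192.7  120.7] jaw 6.0 F [-0.5 -0.  -2.5] M [-0.033  0.03  -0.046] gap 29.9 j [-23.  16.  87.   0.  77. -29.]
jaw 6.0->6.2 j6 -29 shift [ 0.0212 -0.0003  0.0003] turn [-0.17 -0.25  0.16]
```

Underside is at about z = 83, 15 mm into the bore with no contact force. Continuing down.

Emit:
carry_out:
  commands: [0.006,0,0,0,0,0,1,0.011,0,0,0,0,0,1,0.015,0,0,0,0,0,1,0.018,0,0,0,0,0,1,0.02,0,0,0,0,0,1,0.0205,0,0,0,0,0,1]

```text
time: 8.57
tool_pos: [594.9, -192.7, 100.1]
tcp_rot: [-147.1, 89.7, 128.9]
ft_force: [-0.0, -0.4, -2.6]
finger_gap: 29.9
```

Emit:
carry_out:
  commands: [0.0005,0,0,0,0,0,1,0.001,0,0,0,0,0,1,0.001,0,0,0,0,0,1]

```text
time: 8.95
tool_pos: [595.0, -192.7, 99.6]
tcp_rot: [-149.0, 89.7, 127.1]
ft_force: [-1.2, 1.0, 2.9]
finger_gap: 29.7
```

Emit:
carry_out:
  commands: [0.0005,0,0,0,0,0,1,0.001,0,0,0,0,0,1,0.001,0,0,0,0,0,1]

```text
time: 9.32
tool_pos: [595.1, -192.9, 99.6]
tcp_rot: [-149.9, 89.7, 126.2]
ft_force: [-4.5, 3.0, 6.8]
finger_gap: 29.9
```

Contact came at TCP z = 99.6, as predicted for seated (99.4). Now I'll release and rise.

Emit:
carry_out:
  commands: [0,0,0,0,0,0,0,0,0,0,0,0,0,-0.3,0,0,0,0,0,0,-0.5,0,0,0,0,0,0,-0.5,-0.03,0,0,0,0,0,-0.5,-0.07,0,0,0,0,0,-0.5,-0.12,0,0,0,0,0,-1,-0.12,0,0,0,0,0,-1,-0.12,0,0,0,0,0,-1]

```text
time: 10.45
tool_pos: [595.4, -193.3, 219.3]
tcp_rot: [-151.0, 89.8, 125.0]
ft_force: [-0.7, 0.3, -0.8]
finger_gap: 85.5
```

```bash
python3 - <<'E'
from h import *
st()
s,d=optics.snapshot("scene")
H=hsv(s).astype(int); h,S,v=H[:,:,0],H[:,:,1],H[:,:,2]
for stt,c,_ in blobs(((h<6)|(h>172))&(S>170)&(v>90),(200,150,350,240)): print("red",stt,c)
print("expected knob top",proj("scene",(594.8,-193,118)),"mid",proj("scene",(594.8,-193,110)))
cv2.imwrite("pics/s4.png",cv2.resize(s[60:260,190:340],None,fx=4,fy=3)[:,:,::-1])
# gripper outline depths
for v in range(100,186,5):
    row=[]
    for u in range(225,262,3):
        o,dd=ray("scene",(u,v)); P=o+dd*d[v,u]; row.append("%4d"%P[2] if abs(P[0]-595)<80 and abs(P[1]+193)<80 else "  .")
    print(v," ".join(row))
to((594.8,-193,219),96.2)
E
```

```text
t10.45 tcp [ 595.4 -193.3  219.3] jaw 6.0 F [-0.7  0.3 -0.8] M [ 0.028 -0.043  0.011] gap 85.5 j [-23.  12.  81.   0.  87. -29.]
red [237 203  13  12 120] [243.00833333 208.11666667]
expected knob top [243.37699307 205.52973487] mid [243.62724969 208.11266397]
100  419  420  420  420  418  416  417  413   .   .   .   .   .
105  404  404  405  404  402  401  399  395   .   .   .   .   .
110  396  395  394  395  395  395  393  388  380   .   .   .   .
115  383  383  384  381  382  381  380  376  369   .   .   .   .
120  371  372  373  372  369  369  366  366  361  338  340  339   .
125  358  358  359  360  359  357  354  351  336  330  327  328   .
130  344  344  341  340  334  334  328  326  321  309  312  314  312
135  332  330  329  328  327  320  320  319  313   .  294  303  300
140  321  317  318  319  311  308  303  296  304  298  288  287  287
145   .  307  306  302  296   .   .   .  272  279  278   .   .
150  298  295   .   .   .   .   .   .  259  264  266   .   .
155  286   .   .   .   .   .   .   .  247  251  253   .   .
160  272   .   .   .   .   .   .   .   .  234  239   .   .
165  258   .   .   .   .   .   .   .   .   .   .   .   .
170  245   .   .   .   .   .   .   .   .   .   .   .   .
175   .   .   .   .   .   .   .   .   .   .   .   .   .
180   .   .   .   .   .   .   .   .   .   .   .   .   .
185   .   .   .   .   .   .   .   .   .   .   .   .   .
jaw 6.0->-83.8 j6 -29 shift [-0.0008 -0.     -0.0001] turn [ 8.982e+01 -4.000e-02  3.900e-01]
```

View pics/s4.png

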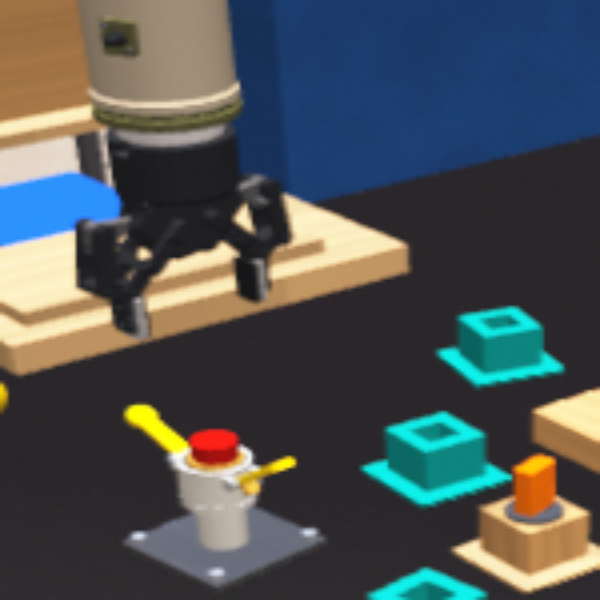

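The adapter is seated: the knob is at the expected pixel (243,208) and sits just above the rim. Now I'll turn the jaws onto the cam axis.

Emit:
carry_out:
  commands: [0,0,0,20,0,0,-1,0,0,0,40,0,0,-1,0,0,0,60,0,0,-1,-0.001,0,0,80,0,0,-1,-0.001,0,0,90,0,0.4,-1,-0.001,0,0,90,0,0.4,-1,-0.001,0,0,90,0,0.4,-1,-0.001,0,0,90,0,0.4,-1,-0.001,0,0,90,0,0.4,-1,-0.001,0,0,90,0,0.4,-1,-0.001,0,0,90,0,0.4,-1]

```text
time: 11.88
tool_pos: [594.4, -192.8, 218.0]
tcp_rot: [-50.3, 89.9, 135.8]
ft_force: [0.1, -0.1, 0.2]
finger_gap: 85.9
```

```bash
python3 - <<'E'
from h import *
st(); to((594.8,-193,130),96.2); to((594.8,-193,52),96.2)
E
```

```text
t11.88 tcp [ 594.4 -192.8  218. ] jaw -83.9 F [ 0.1 -0.1  0.2] M [-0.052  0.074 -0.022] gap 85.9 j [-23.  12.  82.   0.  87.  61.]
jaw -83.9->-83.8 j6 61 shift [ 0.088   0.0003 -0.0005] turn [-0.07  0.06  0.07]
jaw -83.9->-83.8 j6 61 shift [ 0.166   0.0004 -0.0006] turn [-0.07  0.06  0.07]
```

Emit:
carry_out:
  commands: [0.04,0,0,0,0,0,-1,0.08,0,0,0,0,0,-1,0.105,0,0,0,0,0,-1,0.112,0,-0.0005,0,0,0,-1,0.119,0,-0.0005,0,0,0,-1,0.126,0,-0.0005,0,0,0,-1,0.133,0,-0.0005,0,0,0,-1,0.14,0,-0.0005,0,0,0,-1]
  grip_force: 40

```text
time: 12.88
tool_pos: [596.1, -193.2, 79.7]
tcp_rot: [165.5, 89.9, -8.4]
ft_force: [-0.8, -0.2, 10.6]
finger_gap: 85.5
```

```bash
python3 - <<'E'
from h import *
st(); to((594.8,-193,52),96.2)
s,d=optics.snapshot("scene"); cv2.imwrite("pics/s5.png",cv2.resize(s[120:260,180:320],None,fx=4,fy=4)[:,:,::-1])
E
```

```text
t12.88 tcp [ 596.1 -193.2   79.7] jaw -83.9 F [-0.8 -0.2 10.6] M [-0.065  0.237  0.01 ] gap 85.5 j [-23.  18.  89.   0.  73.  61.]
jaw -83.9->-83.8 j6 61 shift [ 0.0277 -0.0004  0.0013] turn [-0.06 -0.11 -0.03]
```

View pics/s5.png

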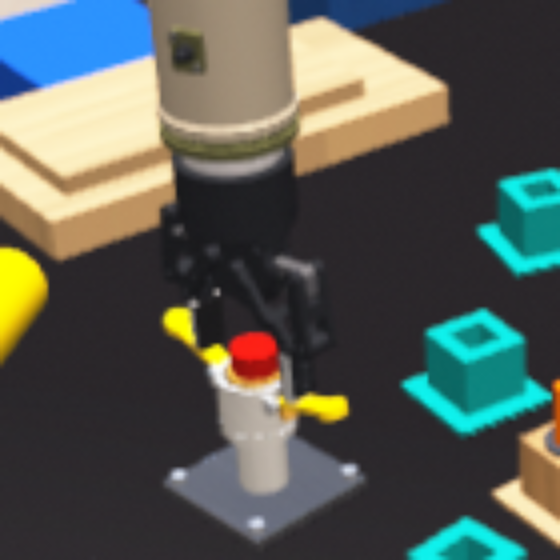

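Both arms are moving down together under the fingers, at roughly level. Continuing the descent.

Emit:
carry_out:
  commands: [0.006,0,0.001,0,0,0,-1,0.012,0,0.001,0,0,0,-1,0.018,0,0.001,0,0,0,-1,0.024,0,0.001,0,0,0,-1,0.028,0,0.001,0,0,0,-1,0.028,0,0.001,0,0,0,-1]

```text
time: 13.68
tool_pos: [596.5, -193.8, 52.2]
tcp_rot: [158.1, 89.7, -15.7]
ft_force: [1.6, 0.2, 4.6]
finger_gap: 85.6
```

```bash
python3 - <<'E'
from h import *
st()
E
```

```text
t13.68 tcp [ 596.5 -193.8   52.2] jaw -83.9 F [1.6 0.2 4.6] M [-0.006 -0.277  0.038] gap 85.6 j [-23.  19.  90.   0.  70.  61.]
```

Force is 4.6 N, so the palm is clear of the knob. Now I'll close to swing both arms home.

Emit:
carry_out:
  commands: [0,0,-0.0015,0,0,0,-0.8,0,0,-0.0015,0,0,0,-0.65,0,0,-0.0015,0,0,0,-0.4,0,0,-0.0015,0,0,0,0,0,0,-0.0015,0,0,0,0,0,0,-0.0015,0,0,0,0,0,0,-0.0015,0,0,0,0,0,0,-0.0015,0,0,0,0]
  grip_force: 50

```text
time: 14.68
tool_pos: [598.4, -193.5, 53.6]
tcp_rot: [162.0, 89.7, -11.9]
ft_force: [-4.9, 2.3, 11.0]
finger_gap: 63.4
```

```bash
python3 - <<'E'
from h import *
st()
s,d=optics.snapshot("scene"); cv2.imwrite("pics/s6.png",cv2.resize(s[160:260,200:300],None,fx=5,fy=5)[:,:,::-1])
E
```

```text
t14.68 tcp [ 598.4 -193.5   53.6] jaw -83.9 F [-4.9  2.3 11. ] M [0.786 0.76  0.001] gap 63.4 j [-23.  20.  90.   0.  70.  61.]
```

Gap 63.4 mm. The 32 mm knob read 30–31, so 63.4 fits both arms locked at 65 mm. Now I'll open and rise.

Emit:
carry_out:
  commands: [0,0,0,0,0,0,-0.8,0,0,0,0,0,0,-1,0,0,0,0,0,0,-1,0,0,0,0,0,0,-1,-0.02,0,0,0,0,0,-1,-0.06,0,0,0,0,0,-1,-0.1,0,0,0,0,0,-1,-0.16,0,0,0,0,0,-1,-0.16,0,0,0,0,0,-1,-0.16,0,0,0,0,0,-1]

```text
time: 15.98
tool_pos: [597.8, -193.4, 215.1]
tcp_rot: [159.6, 89.5, -14.3]
ft_force: [-0.4, -0.1, -0.2]
finger_gap: 85.2
```

```bash
python3 - <<'E'
from h import *
st()
s,d=optics.snapshot("scene"); p,_=optics.snapshot("top")
im=np.zeros((500,800,3),np.uint8); im[:,:400]=cv2.resize(s[160:260,200:280],None,fx=5,fy=5); im[:,400:]=cv2.resize(p[200:300,300:380],None,fx=5,fy=5)
cv2.imwrite("pics/m2.png",im[:,:,::-1])
head_world(p)
H=hsv(p).astype(int); h,S,v=H[:,:,0],H[:,:,1],H[:,:,2]
m=(h>5)&(h<34)&(S>190)&(v>120)
for st_,c,l in blobs(m,(328,235,355,265)):
    yy,xx=np.nonzero(l); r_=cv2.minAreaRect(np.c_[xx,yy].astype(np.float32)); print("key",c,r_,plane("top",c,104))
E
```

```text
t15.97 tcp [ 597.8 -193.4  215.1] jaw -83.9 F [-0.4 -0.1 -0.2] M [-0.033 -0.012 -0.02 ] gap 85.2 j [-23.  12.  82.   0.  86.  61.]
head px [238.1 171.1] world [621.1 188.3] slotmid [621.8 188.1] slot deg 162.6 diam [12.  13.1]
head px [248.9 243.7] world [454.2 161.7] slotmid [454.5 161.5] slot deg 168.0 diam [12.2 13.8]
key [341.27358491 247.33018868] ((341.22637939453125, 247.29248046875), (13.873414993286133, 7.692190647125244), 74.05460357666016) [441.86751081 -43.96171416]
```

View pics/m2.png

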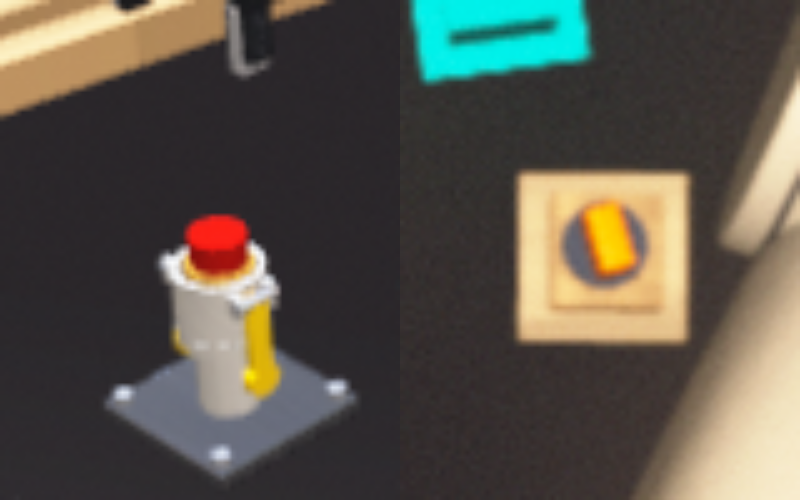

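Both arms hang locked and the adapter is seated. Next I'll refine the key position and re-check the blocks, since one head was missed this time.

```bash
python3 - <<'E'
import h as hh
from h import *
p,_=optics.snapshot("top"); st()
for t in(230,240): hh.THR=t; print(t); head_world(p)
f=6;x0,y0=325,232
q=cv2.resize(p[y0:268,x0:358],None,fx=f,fy=f,interpolation=cv2.INTER_CUBIC)
H=hsv(q).astype(int); print(p[241:255,336:348,1])
for g in(120,135,150):
    m=(q[:,:,1]>g)&(q[:,:,2]<80)&(q[:,:,0]>200)
    for s_,c,l in blobs(m,amin=500):
        yy,xx=np.nonzero(l); (a,b),wh,an=cv2.minAreaRect(np.c_[xx,yy].astype(np.float32)); u=(np.array([a,b])+.5)/f-.5+[x0,y0]
        mu=(np.array([xx.mean(),yy.mean()])+.5)/f-.5+[x0,y0]
        v=np.linalg.eigh(np.cov(xx,yy))[1][:,1]; P0,P1=plane("top",mu,104),plane("top",mu+v*5,104); d=P1-P0
        print(g,"rect",plane("top",u,104).round(1),"cent",P0.round(1),np.array(wh)/f/.462,an,"yaw",np.degrees(np.arctan2(d[1],d[0]))%180)
# stand foot
m=(q.min(2)>120)
for s_,c,l in blobs(m,amin=2000):
    yy,xx=np.nonzero(l); (a,b),wh,an=cv2.minAreaRect(np.c_[xx,yy].astype(np.float32)); u=(np.array([a,b])+.5)/f-.5+[x0,y0]; print("foot?",u,np.array(wh)/f,an,plane("top",u,6).round(1))
E
```

```text
t16.12 tcp [ 596.5 -192.9  212. ] jaw -83.9 F [ 0.4  0.4 -0.7] M [0.005 0.01  0.056] gap 85.2 j [-23.  12.  82.   0.  86.  61.]
230
head px [238.1 171. ] world [621.3 188.4] slotmid [622. 188.] slot deg 162.7 diam [12.7 13.4]
head px [196.1 178.7] world [603.4 283.5] slotmid [604.  283.1] slot deg 6.9 diam [13.1 13.6]
head px [248.8 243.8] world [454. 162.] slotmid [454.2 161.5] slot deg 167.7 diam [13.2 13.8]
240
[[162 145 152 170 174 184 189 162 138 160 179 191]
 [129 157 195 208 204 204 196 165 120 115 147 174]
 [105 153 201 213 211 207 198 185 131 106 121 147]
 [ 94 130 188 212 211 203 204 191 150 112 102 120]
 [ 90 107 175 209 212 210 205 195 165 113 100 109]
 [ 87 102 163 207 213 210 208 201 176 129 103  98]
 [ 93  93 143 195 213 214 210 205 191 147 112 103]
 [ 96  83 114 180 210 214 212 204 198 166 121 100]
 [ 94  87 105 174 213 218 212 209 202 174 123  97]
 [ 95  92  96 149 205 216 214 209 207 189 147 109]
 [ 95  97  86 122 188 214 218 209 207 196 166 121]
 [ 97  98  85 105 172 210 211 203 190 169 146 121]
 [101  97  92  98 150 183 176 162 139 112 109 119]
 [ 99  96  92  85 101 113 108  99  96  90 101 132]]
120 rect [443.  -44.6] cent [443.  -44.5] [30.13871759 16.61524284] 73.1785888671875 yaw 17.70883968572838
135 rect [443.3 -44.6] cent [443.2 -44.4] [29.58255069 15.77540118] 73.92642974853516 yaw 17.365101068527963
150 rect [443.5 -44.5] cent [443.3 -44.4] [29.04746646 15.08144417] 75.0685806274414 yaw 16.084050115804416
foot? [340.58333079 250.99999746] [31.99999491 32.83332825] -0.0 [441.  -47.5]
```

```bash
sed -i 's/THR=236/THR=230/' h.py; python3 - <<'E'
from h import *
to((443.2,-44.5,150),107)
E
```

```text
jaw -83.9->-73.0 j6 61 shift [ 0.0614 -0.164   0.1368] turn [-10.86  -0.19  -0.05]
```

Emit:
carry_out:
  commands: [0,-0.06,0.05,-10.9,0,0,-1,0,-0.12,0.1,-10.9,-0.2,0,-1,0.03,-0.164,0.137,-10.9,-0.2,0,-1,0.061,-0.164,0.137,-10.9,-0.2,0,-1,0.061,-0.164,0.137,-10.9,-0.2,0,-1,0.061,-0.164,0.137,-10.9,-0.2,0,-1,0.061,-0.164,0.137,-10.9,-0.2,0,-1,0.061,-0.164,0.137,-10.9,-0.2,0,-1]

```text
time: 17.12
tool_pos: [444.2, -45.3, 151.6]
tcp_rot: [126.5, 89.9, -36.5]
ft_force: [0.6, -0.1, 1.5]
finger_gap: 85.5
```

```bash
python3 - <<'E'
from h import *
st(); to((443.2,-44.5,60),107)
E
```

```text
t17.12 tcp [444.2 -45.3 151.6] jaw -73.0 F [ 0.6 -0.1  1.5] M [-0.026 -0.023 -0.004] gap 85.5 j [-12. -14. 114.  -0.  80.  61.]
jaw -73.0->-73.0 j6 61 shift [ 0.0916 -0.0012  0.0009] turn [-0.01 -0.08 -0.1 ]
```

Emit:
carry_out:
  commands: [0.03,-0.001,0.001,0,0,0,-1,0.06,-0.001,0.001,0,0,0,-1,0.08,-0.001,0.001,0,0,0,-1,0.0915,-0.001,0.001,0,0,0,-1,0.0915,-0.001,0.001,0,0,0,-0.5,0.0915,-0.001,0.001,0,0,0,0,0.0915,-0.001,0.001,0,0,0,0.5,0.0915,-0.001,0.001,0,0,0,1,0.0915,-0.001,0.001,0,0,0,1,0.0915,-0.001,0.001,0,0,0,1,0.0915,-0.001,0.001,0,0,0,1,0.0915,-0.001,0.001,0,0,0,1]
  grip_force: 60

```text
time: 18.62
tool_pos: [443.9, -44.8, 61.0]
tcp_rot: [137.2, 89.8, -25.8]
ft_force: [-0.5, 0.1, 6.5]
finger_gap: 15.3
```

```bash
python3 - <<'E'
from h import *
st()
E
```

```text
t18.62 tcp [443.9 -44.8  61. ] jaw -73.0 F [-0.5  0.1  6.5] M [ 0.113  0.197 -0.068] gap 15.3 j [-12.  -8. 119.  -0.  69.  61.]
```

Emit:
carry_out:
  commands: [-0.01,0,0,0,0,0,1,-0.03,0,0,0,0,0,1,-0.05,0,0,0,0,0,1,-0.07,0,0,0,0,0,1,-0.09,0,0,0,0,0,1,-0.1,0,0,0,0,0,1,-0.1,0,0,0,0,0,1]

```text
time: 19.5
tool_pos: [444.0, -44.7, 161.7]
tcp_rot: [141.0, 89.7, -22.0]
ft_force: [-0.3, -0.1, -2.3]
finger_gap: 15.1
```

```bash
python3 - <<'E'
from h import *
st(); p,_=optics.snapshot("top"); s,_=optics.snapshot("scene"); head_world(p)
to((621.5,188.3,160),162.7-90); to((454.2,161.8,160),167.8-90)
cv2.imwrite("pics/s7.png",cv2.resize(s[130:280,260:410],None,fx=4,fy=4)[:,:,::-1])
E
```

```text
t19.50 tcp [444.  -44.7 161.7] jaw -73.0 F [-0.3 -0.1 -2.3] M [ 0.022 -0.012  0.07 ] gap 15.1 j [-12. -15. 114.  -0.  81.  61.]
head px [238.  170.8] world [621.7 188.5] slotmid [622.7 187.9] slot deg 163.1 diam [13.4 13.9]
head px [196.1 178.6] world [603.6 283.6] slotmid [604.5 283.2] slot deg 6.8 diam [13.5 13.9]
head px [248.9 243.7] world [454.2 161.8] slotmid [454.8 161.4] slot deg 168.1 diam [13.6 14.4]
jaw -73.0->-107.3 j6 61 shift [ 0.0004 -0.1705 -0.2387] turn [34.3  -0.13 -0.08]
jaw -73.0->-102.2 j6 61 shift [ 0.     -0.1941 -0.0709] turn [29.2  -0.13 -0.08]
```

View pics/s7.png

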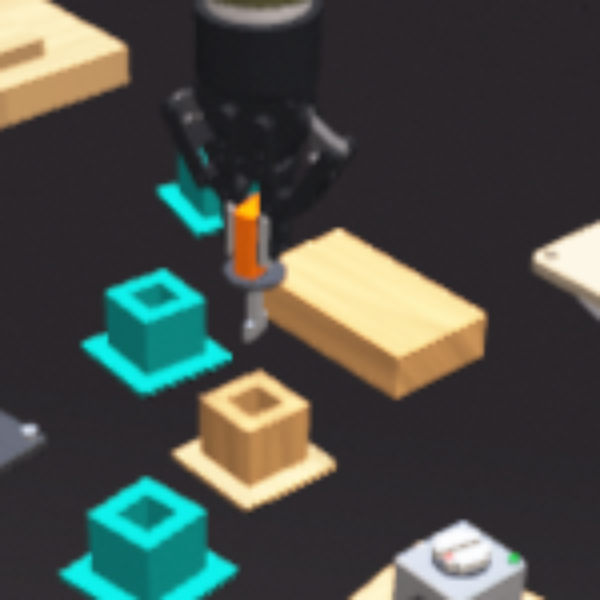

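The key is held upright and the pale stand at (324,239) is empty. Next I'll move above the nearest block (454,162), turning the wrist the way that leaves room for the clockwise turn.

Emit:
carry_out:
  commands: [0,-0.02,-0.01,-10,0,0,1,0,-0.05,-0.02,-20,0,0,1,0,-0.08,-0.03,-30,0,0,1,0,-0.11,-0.04,-40,0,0,1,0,-0.14,-0.05,-50,0,0,1,0,-0.17,-0.06,-60,0,0,1,0,-0.194,-0.071,-70,0,0,1,0,-0.194,-0.071,-80,0,0,1,0,-0.194,-0.071,-90,0,0,1,0,-0.194,-0.071,-100,0,0,1,0,-0.194,-0.071,-110,0,0,1,0,-0.194,-0.071,-120,0,0,1]

```text
time: 21.1
tool_pos: [453.5, 161.6, 158.6]
tcp_rot: [-45.2, 89.9, -87.9]
ft_force: [-0.6, -0.6, -1.3]
finger_gap: 15.5
```

```bash
python3 - <<'E'
from h import *
st(); to((454.3,161.7,130),78)
E
```

```text
t21.10 tcp [453.5 161.6 158.6] jaw 47.3 F [-0.6 -0.6 -1.3] M [-0.024 -0.045  0.026] gap 15.5 j [ 14.  -9. 109.  -0.  80. -34.]
jaw 47.3->78.0 j6 -34 shift [0.0286 0.0007 0.0005] turn [-30.67   0.05   0.09]
```

Emit:
carry_out:
  commands: [0,0.0007,0.0005,-10,0,0,1,0,0.0007,0.0005,-20,0,0,1,0.01,0.0007,0.0005,-30.6,0,0,1,0.02,0.0007,0.0005,-30.6,0,0,1,0.0285,0.0007,0.0005,-30.6,0,0,1,0.0285,0.0007,0.0005,-30.6,0,0,1,0.0285,0.0007,0.0005,-30.6,0,0,1]

```text
time: 21.98
tool_pos: [454.4, 161.7, 130.3]
tcp_rot: [-73.8, 89.9, -85.9]
ft_force: [-1.1, -0.5, -0.9]
finger_gap: 15.5
```

```bash
python3 - <<'E'
from h import *
st(); to((454.3,161.7,109.5),78)
s,_=optics.snapshot("scene"); p,_=optics.snapshot("top"); head_world(p)
u=proj("scene",(454,161.7,62)); print(u)
x,y=u.astype(int); im=cv2.resize(s[y-50:y+20,x-35:x+35],None,fx=8,fy=8,interpolation=cv2.INTER_CUBIC); cv2.imwrite("pics/s8.png",im[:,:,::-1])
for q in((453.9,161.5,76),(454.2,161.8,62),(454.2,161.8,52)): print(((proj("scene",q)-[x-35,y-50])*8).round())
E
```

```text
t21.98 tcp [454.4 161.7 130.3] jaw 77.9 F [-1.1 -0.5 -0.9] M [-0.019  0.01   0.071] gap 15.5 j [ 14.  -7. 110.  -0.  77. -64.]
jaw 77.9->78.0 j6 -64 shift [ 0.0208  0.     -0.0002] turn [-0.14  0.03  0.1 ]
head px [195.9 177. ] world [607.4 284.1] slotmid [608.2 283.6] slot deg 8.1 diam [10.5 13.4]
[375.68625361 265.7361    ]
[288. 369.]
[285. 406.]
[283. 432.]
```

View pics/s8.png

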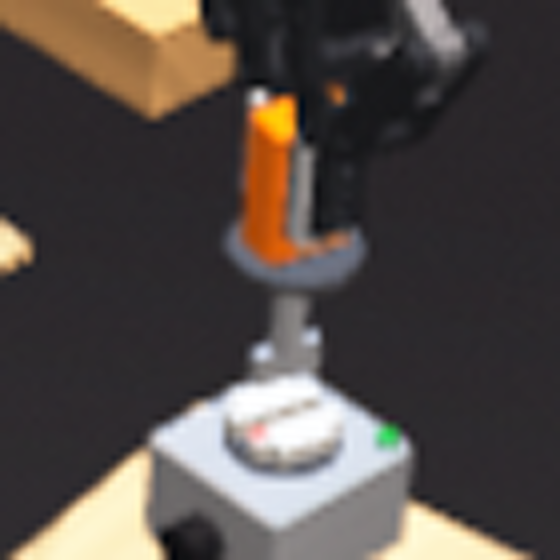

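```bash
python3 - <<'E'
from h import *
for a in(158,163,168,173,178):
    c,s=np.cos(np.radians(a)),np.sin(np.radians(a))
    d=proj("scene",(454+15*c,162+15*s,62))-proj("scene",(454-15*c,162-15*s,62)); d2=proj("scene",(454+11*c,162+11*s,80))-proj("scene",(454-11*c,162-11*s,80))
    print(a,(d*8).round(),(d[1]/d[0]).round(3),(d2*8).round(),(d2[1]/d2[0]).round(3))
E
python3 - <<'E'
import sys; sys.path.insert(0,'.')
import os; os.chdir('.')
from h import *
im=cv2.imread("pics/s8.png"); g=im[:,:,1].astype(int)
# slot: darkest row in each column within the head
for x in range(245,335,10): 
    c=g[385:445,x]; print(x,385+c.argmin(),c.min(),end=" | ")
print()
for y in range(330,380,4): print(y,g[y,240:340:6])
E
```

```text
158 [ 92. -19.] -0.204 [ 68. -14.] -0.201
163 [ 89. -24.] -0.27 [ 66. -17.] -0.266
168 [ 84. -29.] -0.343 [ 62. -21.] -0.338
173 [ 79. -34.] -0.424 [ 59. -24.] -0.418
178 [ 74. -38.] -0.517 [ 54. -28.] -0.509
245 444 134 | 255 428 165 | 265 421 189 | 275 416 207 | 285 411 176 | 295 410 197 | 305 404 187 | 315 403 192 | 325 385 116 | 
330 [ 40  41  42  38  45  73 107 115 125 133 134 132 141 107  42  41  41]
334 [ 41  41  39  37  52  82 109 115 125 135 145 168 186 136  46  41  41]
338 [ 42  40  37  38  64  93 107 115 124 136 152 183 201 145  51  41  40]
342 [ 41  44  55  80 111 122 111 116 124 136 150 176 185 133  54  42  40]
346 [ 38  49  81 134 165 150 116 116 125 134 141 151 147 108  54  43  40]
350 [ 37  56 108 180 206 173 125 119 126 134 135 135 128  96  56  43  40]
354 [ 37  62 122 195 213 176 132 122 127 135 135 135 132 102  56  42  39]
358 [ 39  64 118 178 190 162 135 127 129 134 133 132 132 103  54  41  39]
362 [ 41  60  98 139 149 139 133 131 132 132 132 132 133 102  50  41  40]
366 [ 42  58  87 116 127 127 129 128 129 133 138 140 129  89  43  40  41]
370 [ 42  58  88 117 130 130 127 124 126 138 150 153 125  75  37  39  42]
374 [ 44  68  97 116 132 143 149 157 160 169 182 184 147  85  41  37  39]
378 [ 50  83 112 120 137 160 182 204 208 208 215 216 181 113  53  37  36]
```

Emit:
carry_out:
  commands: [0.005,0,0,-1,0,0,1,0.01,0,0,-1,0,0,1,0.0125,0,0,-1,0,0,1,0.0145,0,0,-1,0,0,1,0.016,0,0,-1,0,0,1,0.0175,0,0,-1,0,0,1]

```text
time: 22.82
tool_pos: [454.8, 161.7, 113.1]
tcp_rot: [-48.2, 89.9, -59.3]
ft_force: [-0.3, -0.5, -0.0]
finger_gap: 15.2
```

```bash
python3 - <<'E'
from h import *
st()
E
```

```text
t22.82 tcp [454.8 161.7 113.1] jaw 78.9 F [-0.3 -0.5 -0. ] M [ 0.046  0.005 -0.022] gap 15.2 j [ 14.  -6. 111.  -0.  75. -65.]
```

Emit:
carry_out:
  commands: [0.001,0,0,0,0,0,1,0.002,0,0,0,0,0,1,0.003,0,0,0,0,0,1,0.003,0,0,0,0,0,1]

```text
time: 23.32
tool_pos: [454.7, 161.7, 110.0]
tcp_rot: [-51.1, 89.9, -62.3]
ft_force: [-0.1, -0.7, -0.9]
finger_gap: 15.0
```

```bash
python3 - <<'E'
from h import *
st()
E
```

```text
t23.32 tcp [454.7 161.7 110. ] jaw 78.9 F [-0.1 -0.7 -0.9] M [-0.015  0.03   0.058] gap 15.0 j [ 14.  -6. 111.  -0.  75. -65.]
```

Blade is in the slot (tip at about z = 56, no force). Turning clockwise.

Emit:
carry_out:
  commands: [0,0,0,8,0,0,1,0,0,0,16,0,0,1,0,0,0,24,0,0,1,0,0,0,32,0,0,1,0,0,0,40,0,0,1,0,0,0,48,0,0,1,0,0,0,54,0,0,1,0,0,0,60,0,0,1]

```text
time: 24.32
tool_pos: [454.6, 161.5, 110.0]
tcp_rot: [-3.5, 89.9, -74.8]
ft_force: [-0.4, -0.7, 0.3]
finger_gap: 15.4
```

```bash
python3 - <<'E'
from h import *
st()
E
```

```text
t24.32 tcp [454.6 161.5 110. ] jaw 18.7 F [-0.4 -0.7  0.3] M [-0.33   0.162 -0.006] gap 15.4 j [ 14.  -6. 111.  -0.  75.  -5.]
```

Emit:
carry_out:
  commands: [0,0,0,5,0,0,1,0,0,0,10,0,0,1,0,0,0,14,0,0,1,0,0,0,14,0,0,1]

```text
time: 24.82
tool_pos: [454.5, 161.4, 110.0]
tcp_rot: [4.1, 89.9, -81.2]
ft_force: [-0.0, -0.3, -1.5]
finger_gap: 15.0
```

```bash
python3 - <<'E'
from h import *
st()
E
```

```text
t24.82 tcp [454.5 161.4 110. ] jaw 4.7 F [-0.  -0.3 -1.5] M [-0.185  0.189 -0.03 ] gap 15.0 j [ 14.  -6. 111.  -0.  75.   9.]
```

Emit:
carry_out:
  commands: [0,0,0,2,0,0,1,0,0,0,4,0,0,1,0,0,0,4,0,0,1]

```text
time: 25.2
tool_pos: [454.5, 161.4, 110.0]
tcp_rot: [6.4, 89.9, -82.9]
ft_force: [-0.4, -0.6, -0.5]
finger_gap: 15.4
```

```bash
python3 - <<'E'
from h import *
st()
E
```

```text
t25.20 tcp [454.5 161.4 110. ] jaw 0.7 F [-0.4 -0.6 -0.5] M [-0.195  0.149  0.033] gap 15.4 j [ 14.  -6. 111.  -0.  75.  13.]
```

Emit:
carry_out:
  commands: [0,0,0,2,0,0,1,0,0,0,4,0,0,1,0,0,0,4,0,0,1]

```text
time: 25.58
tool_pos: [454.5, 161.3, 110.0]
tcp_rot: [7.9, 89.9, -85.5]
ft_force: [-0.6, -0.6, -1.3]
finger_gap: 15.4
```

```bash
python3 - <<'E'
from h import *
st()
E
```

```text
t25.57 tcp [454.5 161.3 110. ] jaw -3.3 F [-0.6 -0.6 -1.3] M [-0.158  0.198  0.046] gap 15.4 j [ 14.  -6. 111.  -0.  75.  17.]
```

Emit:
carry_out:
  commands: [0,0,0,2,0,0,1,0,0,0,3,0,0,1,0,0,0,3,0,0,1]

```text
time: 25.95
tool_pos: [454.5, 161.4, 110.0]
tcp_rot: [11.6, 89.9, -84.8]
ft_force: [-1.0, 0.1, -0.8]
finger_gap: 15.4
```

```bash
python3 - <<'E'
from h import *
st()
E
```

```text
t25.95 tcp [454.5 161.4 110. ] jaw -6.4 F [-1.   0.1 -0.8] M [-0.153  0.182 -0.004] gap 15.4 j [ 14.  -6. 111.  -0.  75.  20.]
```

Emit:
carry_out:
  commands: [0,0,0,2,0,0,1,0,0,0,3,0,0,1,0,0,0,3,0,0,1]

```text
time: 26.32
tool_pos: [454.4, 161.3, 110.0]
tcp_rot: [12.8, 89.9, -86.6]
ft_force: [-2.4, -0.9, -0.5]
finger_gap: 15.4
```

```bash
python3 - <<'E'
from h import *
st()
s,_=optics.snapshot("scene")
u=proj("scene",(454,161.7,62)); x,y=u.astype(int); im=cv2.resize(s[y-50:y+20,x-35:x+35],None,fx=8,fy=8,interpolation=cv2.INTER_CUBIC); cv2.imwrite("pics/s9.png",im[:,:,::-1])
E
```

```text
t26.32 tcp [454.4 161.3 110. ] jaw -9.4 F [-2.4 -0.9 -0.5] M [-0.116  0.19   0.075] gap 15.4 j [ 14.  -6. 111.  -0.  75.  23.]
```

Emit:
carry_out:
  commands: [0,0,0,2,0,0,1,0,0,0,3,0,0,1,0,0,0,3,0,0,1]

```text
time: 26.75
tool_pos: [454.5, 161.3, 110.0]
tcp_rot: [17.9, 89.9, -84.5]
ft_force: [-0.3, -0.5, -0.5]
finger_gap: 15.1
```

```bash
python3 - <<'E'
from h import *
st()
E
```

```text
t26.75 tcp [454.5 161.3 110. ] jaw -12.4 F [-0.3 -0.5 -0.5] M [-0.109  0.144  0.196] gap 15.1 j [ 14.  -6. 111.  -0.  75.  26.]
```

Mz jumped to 0.2 N m, so the stop is reached. I'll ease back, lift out and check.

Emit:
carry_out:
  commands: [0,0,0,-4,0,0,1,0,0,0,-4,0,0,1,-0.01,0,0,-4,0,0,1,-0.03,0,0,-4,0,0,1,-0.05,0,0,-4,0,0,1,-0.05,0.06,0.06,-4,0,0,1,-0.05,0.08,0,-20,0,0,1,-0.05,0.08,0,-30,0,0,1,-0.05,0.08,0,-40,0,0,1,-0.05,0.08,0,-50,0,0,1,-0.05,0.08,0,-60,0,0,1,-0.05,0.08,0,-60,0,0,1]

```text
time: 28.25
tool_pos: [532.9, 144.4, 160.9]
tcp_rot: [-26.2, 89.9, -68.5]
ft_force: [0.8, -0.5, -1.5]
finger_gap: 15.5
```

```bash
python3 - <<'E'
from h import *
st(); p,_=optics.snapshot("top"); head_world(p)
H=hsv(p).astype(int); h,S,v=H[:,:,0],H[:,:,1],H[:,:,2]
for st_,c,_ in blobs((h>45)&(h<75)&(S>90),(175,140,285,290),3): print("green",c.round(1),plane("top",c,52).round(1))
to((621.5,188.3,160),72.9); to((603.5,283.5,160),96.8)
cv2.imwrite("pics/t9.png",cv2.resize(p[150:280,175:285],None,fx=4,fy=4)[:,:,::-1])
E
```

```text
t28.25 tcp [532.9 144.4 160.9] jaw 47.8 F [ 0.8 -0.5 -1.5] M [ 0.017 -0.013  0.002] gap 15.5 j [ 10.   2.  98.  -0.  80. -38.]
head px [248.9 243.6] world [454.4 161.9] slotmid [454.2 161.6] slot deg 89.0 diam [13.  14.3]
head px [272.4 288.1] world [354.5 108.4] slotmid [358.1 109.2] slot deg 9.3 diam [10.7 13.3]
green [191.7 192. ] [574.7 295.4]
green [239.8 254.2] [431.4 183.5]
jaw 47.8->72.9 j6 -38 shift [0.0009 0.0921 0.0361] turn [-25.13   0.11   0.09]
jaw 47.8->96.8 j6 -38 shift [ 0.0007  0.1504 -0.0412] turn [-49.03   0.09   0.11]
```

```bash
python3 - <<'E'
from h import *
s0=cv2.imread("pics/scene0.png")[:,:,::-1]; s,_=optics.snapshot("scene"); s2,_=optics.snapshot("scene")
for im in(s0,s):
    H=hsv(np.ascontiguousarray(im)).astype(int); h,S,v=H[:,:,0],H[:,:,1],H[:,:,2]
    for st_,c,_ in blobs((h>45)&(h<80)&(S>80)&(v>60),(300,250,420,360),2): print("green",c.round(1),plane("scene",c,52).round(1))
    for st_,c,_ in blobs(im.min(2)>215,(300,250,420,360),25): print("white",st_,c.round(1),plane("scene",c,62).round(1))
E
```

```text
green [388.1 269.1] [430.8 181.7]
green [343.8 306.6] [601.2 211.4]
green [379. 322.] [575.4 294.9]
white [360 261  28  19 198] [374.  269.9] [468.2 170.4]
white [314 295  31  23 285] [329.1 305.7] [631.5 196.5]
white [348 314  33  25 336] [364.4 325.7] [614.3 289.7]
green [388. 269.] [430.6 181.1]
green [343.8 306.6] [601.2 211.4]
green [379. 322.] [575.4 294.9]
white [360 261  28  19 196] [374.1 269.8] [468.  170.5]
white [314 295  31  23 283] [329.  305.7] [631.6 196.5]
white [348 314  33  25 332] [364.4 325.6] [614.1 289.7]
```

No block has moved. On to block (621,188).

Emit:
carry_out:
  commands: [0.001,0.03,0.012,-8,0,0,1,0.001,0.06,0.024,-16,0,0,1,0.001,0.092,0.036,-25,0,0,1,0.001,0.092,0.036,-25,0,0,1,0.001,0.092,0.036,-25,0,0,1,0.015,0.092,0.036,-25,0,0,1,0.03,0.092,0.036,-25,0,0,1,0.03,0.092,0.036,-25,0,0,1,0.03,0.092,0.036,-25,0,0,1]

```text
time: 29.52
tool_pos: [621.3, 187.8, 130.5]
tcp_rot: [-61.8, 89.9, -79.2]
ft_force: [0.2, 0.7, -1.0]
finger_gap: 14.9
```

```bash
python3 - <<'E'
from h import *
st(); to((621.6,188.3,113),73); to((621.6,188.3,110),73)
E
```

```text
t29.52 tcp [621.3 187.8 130.5] jaw 72.5 F [ 0.2  0.7 -1. ] M [ 0.056 -0.005 -0.002] gap 14.9 j [ 12.  18.  83.  -0.  79. -60.]
jaw 72.5->73.0 j6 -60 shift [0.0175 0.0006 0.0001] turn [-0.48  0.07  0.12]
jaw 72.5->73.0 j6 -60 shift [0.0205 0.0006 0.0001] turn [-0.48  0.07  0.12]
```

Emit:
carry_out:
  commands: [0.005,0.0006,0,-1,0,0,1,0.01,0.0006,0,-1,0,0,1,0.0125,0.0006,0,-1,0,0,1,0.0145,0.0006,0,-1,0,0,1,0.016,0.0006,0,-1,0,0,1,0.0175,0.0006,0,-1,0,0,1,0.0175,0.0006,0,-1,0,0,1]

```text
time: 30.4
tool_pos: [621.5, 188.3, 112.9]
tcp_rot: [-65.6, 89.9, -82.1]
ft_force: [-0.5, 0.0, -1.3]
finger_gap: 15.1
```

```bash
python3 - <<'E'
from h import *
st()
E
```

```text
t30.40 tcp [621.5 188.3 112.9] jaw 73.5 F [-0.5  0.  -1.3] M [-0.026  0.042 -0.032] gap 15.1 j [ 12.  19.  84.  -0.  77. -61.]
```

Emit:
carry_out:
  commands: [0.0015,0,0,0,0,0,1,0.003,0,0,0,0,0,1,0.003,0,0,0,0,0,1,0.003,0,0,8,0,0,1,0.003,0,0,16,0,0,1,0.003,0,0,24,0,0,1,0.003,0,0,32,0,0,1,0.003,0,0,40,0,0,1,0.003,0,0,48,0,0,1,0.003,0,0,56,0,0,1,0.003,0,0,62,0,0,1,0.003,0,0,68,0,0,1]

```text
time: 31.9
tool_pos: [621.7, 188.5, 110.0]
tcp_rot: [18.9, 89.9, -65.8]
ft_force: [1.3, 2.2, -2.4]
finger_gap: 15.4
```

```bash
python3 - <<'E'
from h import *
st()
E
```

```text
t31.90 tcp [621.7 188.5 110. ] jaw 5.3 F [ 1.3  2.2 -2.4] M [ 0.235 -0.265  0.04 ] gap 15.4 j [12. 19. 84. -0. 77.  7.]
```

Emit:
carry_out:
  commands: [0,0,0,5,0,0,1,0,0,0,10,0,0,1,0,0,0,15,0,0,1,0,0,0,15,0,0,1]

```text
time: 32.4
tool_pos: [621.8, 188.5, 109.9]
tcp_rot: [37.8, 89.9, -61.9]
ft_force: [0.9, 0.4, -1.4]
finger_gap: 15.5
```

```bash
python3 - <<'E'
from h import *
st()
E
```

```text
t32.40 tcp [621.8 188.5 109.9] jaw -9.6 F [ 0.9  0.4 -1.4] M [ 0.064 -0.069  0.035] gap 15.5 j [12. 19. 84. -0. 77. 22.]
```

Emit:
carry_out:
  commands: [0,0,0,2,0,0,1,0,0,0,4,0,0,1,0,0,0,5,0,0,1,0,0,0,5,0,0,1]

```text
time: 32.9
tool_pos: [621.8, 188.5, 110.0]
tcp_rot: [43.5, 89.9, -61.1]
ft_force: [0.4, -0.0, -2.8]
finger_gap: 15.1
```

```bash
python3 - <<'E'
from h import *
st()
E
```

```text
t32.90 tcp [621.8 188.5 110. ] jaw -14.6 F [ 0.4 -0.  -2.8] M [ 0.06  -0.105  0.025] gap 15.1 j [12. 19. 84. -0. 77. 27.]
```

Emit:
carry_out:
  commands: [0,0,0,2,0,0,1,0,0,0,3,0,0,1,0,0,0,3,0,0,1]

```text
time: 33.28
tool_pos: [621.8, 188.5, 109.9]
tcp_rot: [45.7, 89.9, -62.0]
ft_force: [0.8, 0.1, -1.8]
finger_gap: 15.0
```

```bash
python3 - <<'E'
from h import *
st()
E
```

```text
t33.27 tcp [621.8 188.5 109.9] jaw -17.7 F [ 0.8  0.1 -1.8] M [-0.032 -0.039  0.077] gap 15.0 j [12. 19. 84. -0. 77. 30.]
```

Emit:
carry_out:
  commands: [0,0,0,2,0,0,1,0,0,0,3,0,0,1,0,0,0,3,0,0,1]

```text
time: 33.65
tool_pos: [621.7, 188.5, 109.9]
tcp_rot: [45.8, 89.9, -64.9]
ft_force: [1.0, -0.9, -2.0]
finger_gap: 15.4
```

```bash
python3 - <<'E'
from h import *
st()
E
```

```text
t33.65 tcp [621.7 188.5 109.9] jaw -20.7 F [ 1.  -0.9 -2. ] M [ 0.043 -0.031  0.059] gap 15.4 j [12. 19. 84. -0. 77. 33.]
```

Emit:
carry_out:
  commands: [0,0,0,2,0,0,1,0,0,0,3,0,0,1,0,0,0,3,0,0,1]

```text
time: 34.02
tool_pos: [621.7, 188.5, 109.9]
tcp_rot: [47.2, 89.9, -66.5]
ft_force: [0.1, -0.5, -1.3]
finger_gap: 14.9
```

```bash
python3 - <<'E'
from h import *
st()
s,_=optics.snapshot("scene")
H=hsv(s).astype(int); h,S,v=H[:,:,0],H[:,:,1],H[:,:,2]
for st_,c,_ in blobs((h>45)&(h<80)&(S>80)&(v>60),(300,250,420,360),2): print("green",c.round(1),plane("scene",c,52).round(1))
E
```

```text
t34.02 tcp [621.7 188.5 109.9] jaw -23.7 F [ 0.1 -0.5 -1.3] M [0.008 0.003 0.133] gap 14.9 j [12. 19. 84. -0. 77. 36.]
green [388.1 269.1] [430.8 181.7]
green [343.3 307.8] [604.7 213.6]
green [379. 322.] [575.4 294.9]
```

The block itself turned about 7°, so the stop has been reached. I'll ease back, lift and check.

Emit:
carry_out:
  commands: [0,0,0,-5,0,0,1,0,0,0,-5,0,0,1,-0.01,0,0,-5,0,0,1,-0.03,0,0,-5,0,0,1,-0.05,0,0,-5,0,0,1,-0.05,0,0,-5,0,0,1]

```text
time: 34.83
tool_pos: [623.7, 189.1, 164.1]
tcp_rot: [103.1, 89.6, -5.6]
ft_force: [0.6, 0.1, 0.0]
finger_gap: 15.2
```

```bash
python3 - <<'E'
from h import *
st(); to((540,60,160),48)
E
```

```text
t34.83 tcp [623.7 189.1 164.1] jaw -18.7 F [0.6 0.1 0. ] M [ 0.034 -0.057 -0.003] gap 15.2 j [12. 17. 81. -0. 82. 31.]
jaw -18.7->48.0 j6 31 shift [ 0.0036 -0.038   0.1491] turn [-66.69   0.15  -0.4 ]
```

Emit:
carry_out:
  commands: [0.003,-0.01,0.03,-10,0,0,1,0.003,-0.02,0.06,-20,0,0,1,0.003,-0.03,0.1,-30,0,0,1,0.003,-0.038,0.149,-40,0,0,1,0.003,-0.038,0.149,-50,0,0,1,0.003,-0.038,0.149,-60,0,0,1,0.003,-0.038,0.149,-70,0,0,1,0.003,-0.038,0.149,-80,0,0,1,0.003,-0.038,0.149,-90,0,0,1,0.003,-0.038,0.149,-100,0,0,1,0.003,-0.038,0.149,-110,0,0,1,0.003,-0.038,0.149,-110,0,0,1]

```text
time: 36.33
tool_pos: [539.8, 60.2, 160.4]
tcp_rot: [-6.9, 89.6, -5.6]
ft_force: [-0.2, 0.5, -0.3]
finger_gap: 15.4
```

```bash
python3 - <<'E'
from h import *
st(); p,_=optics.snapshot("top"); head_world(p)
H=hsv(p).astype(int); h,S,v=H[:,:,0],H[:,:,1],H[:,:,2]
for st_,c,_ in blobs((h>45)&(h<75)&(S>90),(175,140,285,290),3): print("green",c.round(1),plane("top",c,52).round(1))
to((603.6,283.5,160),96.8)
cv2.imwrite("pics/t10.png",cv2.resize(p[150:280,175:285],None,fx=4,fy=4,interpolation=cv2.INTER_CUBIC)[:,:,::-1])
E
```

```text
t36.33 tcp [539.8  60.2 160.4] jaw 91.2 F [-0.2  0.5 -0.3] M [-0.002 -0.055 -0.075] gap 15.4 j [  1.   1.  99.  -0.  80. -90.]
head px [196.2 178.7] world [603.6 283.2] slotmid [604.2 283.1] slot deg 6.8 diam [13.4 13.6]
head px [249.5 243.7] world [454.4 160.5] slotmid [454.2 161.8] slot deg 88.5 diam [12.3 13.2]
green [191.8 192.2] [574.3 295.1]
jaw 91.1->96.8 j6 -90 shift [0.0007 0.2221 0.0679] turn [-5.72  0.38  0.07]
```

View pics/t10.png

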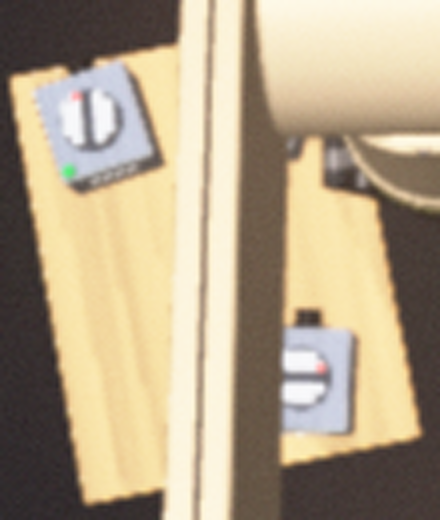

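Block A's slot is now square to its port, i.e. locked. Block B is hidden by the arm, so I'll check it later. On to block C.

Emit:
carry_out:
  commands: [0,0.05,0.015,-5.7,0,0,1,0,0.1,0.03,-5.7,0,0,1,0,0.15,0.045,-5.7,0,0,1,0,0.2,0.06,-5.7,0,0,1,0,0.222,0.068,-5.7,0.4,0,1,0,0.222,0.068,-5.7,0.4,0,1,0.015,0.222,0.068,-5.7,0.4,0,1,0.03,0.222,0.068,-5.7,0.4,0,1,0.03,0.222,0.068,-5.7,0.4,0,1,0.03,0.222,0.068,-5.7,0.4,0,1]

```text
time: 37.62
tool_pos: [603.8, 282.9, 130.6]
tcp_rot: [-121.0, 89.9, -114.3]
ft_force: [0.0, 0.2, -0.7]
finger_gap: 15.5
```

```bash
python3 - <<'E'
from h import *
st(); to((603.7,283.4,113),97)
p,_=optics.snapshot("top"); head_world(p)
s,_=optics.snapshot("scene"); H=hsv(s).astype(int); h,S,v=H[:,:,0],H[:,:,1],H[:,:,2]
for st_,c,_ in blobs((h>45)&(h<80)&(S>80)&(v>60),(300,250,420,360),2): print("green",c.round(1),plane("scene",c,52).round(1))
E
```

```text
t37.62 tcp [603.8 282.9 130.6] jaw 96.7 F [ 0.   0.2 -0.7] M [-0.04  -0.004  0.008] gap 15.5 j [ 21.  21.  80.  -0.  79. -76.]
jaw 96.7->97.0 j6 -76 shift [ 0.0176  0.0006 -0.    ] turn [-0.27 -0.04  0.07]
head px [237.8 170.8] world [621.7 189.1] slotmid [621.4 188.9] slot deg 77.7 diam [13.3 14.2]
head px [185.2 214.9] world [520.2 306.3] slotmid [519.7 305.7] slot deg 22.0 diam [13.3 23.5]
head px [248.8 243.7] world [454.4 162.1] slotmid [454.2 161.9] slot deg 88.9 diam [13.2 14.2]
green [343.3 307.8] [604.7 213.6]
green [379. 322.] [575.4 294.9]
```

Emit:
carry_out:
  commands: [0.005,0.0006,0,-1,0,0,1,0.01,0.0006,0,-1,0,0,1,0.0125,0.0006,0,-1,0,0,1,0.0145,0.0006,0,-1,0,0,1,0.016,0.0006,0,-1,0,0,1,0.0175,0.0006,0,-1,0,0,1,0.0175,0.0006,0,-1,0,0,1]

```text
time: 38.6
tool_pos: [604.2, 283.8, 113.8]
tcp_rot: [-57.2, 89.9, -49.4]
ft_force: [0.6, -0.2, -0.7]
finger_gap: 15.0
```

```bash
python3 - <<'E'
from h import *
st()
E
```

```text
t38.60 tcp [604.2 283.8 113.8] jaw 97.8 F [ 0.6 -0.2 -0.7] M [0.033 0.017 0.091] gap 15.0 j [ 21.  22.  80.  -0.  78. -77.]
```

Emit:
carry_out:
  commands: [0.0015,-0.0003,0,0,0,0,1,0.003,-0.0003,0,0,0,0,1,0.0038,-0.0003,0,0,0,0,1,0.0038,-0.0003,0,8,0,0,1,0.0038,-0.0003,0,16,0,0,1,0.0038,-0.0003,0,24,0,0,1,0.0038,-0.0003,0,32,0,0,1,0.0038,-0.0003,0,40,0,0,1,0.0038,-0.0003,0,48,0,0,1,0.0038,-0.0003,0,56,0,0,1,0.0038,-0.0003,0,62,0,0,1,0.0038,-0.0003,0,68,0,0,1]

```text
time: 40.1
tool_pos: [604.1, 283.2, 109.9]
tcp_rot: [-18.1, 89.9, -78.6]
ft_force: [-1.2, -1.9, -1.0]
finger_gap: 15.4
```

```bash
python3 - <<'E'
from h import *
st()
E
```

```text
t40.10 tcp [604.1 283.2 109.9] jaw 29.6 F [-1.2 -1.9 -1. ] M [-0.411  0.154  0.032] gap 15.4 j [21. 22. 81. -0. 77. -9.]
```

Emit:
carry_out:
  commands: [0,0,0,5,0,0,1,0,0,0,10,0,0,1,0,0,0,15,0,0,1,0,0,0,19,0,0,1,0,0,0,19,0,0,1]

```text
time: 40.72
tool_pos: [604.0, 283.0, 109.9]
tcp_rot: [-11.1, 89.9, -90.6]
ft_force: [-0.9, -0.4, -1.1]
finger_gap: 15.3
```

```bash
cat > g.py <<'E'
from h import *
st()
s,_=optics.snapshot("scene"); H=hsv(s).astype(int); h,S,v=H[:,:,0],H[:,:,1],H[:,:,2]
for st_,c,_ in blobs((h>45)&(h<80)&(S>80)&(v>60),(300,250,420,360),2): print("green",c.round(1),plane("scene",c,52).round(1))
E
python3 g.py
```

```text
t40.73 tcp [604.  283.  109.9] jaw 10.6 F [-0.9 -0.4 -1.1] M [-0.165  0.157  0.073] gap 15.3 j [21. 22. 81. -0. 77. 10.]
green [388.1 269.1] [430.8 181.7]
green [343.3 307.8] [604.7 213.6]
green [379. 322.] [575.4 294.9]
```

Emit:
carry_out:
  commands: [0,0,0,2,0,0,1,0,0,0,3,0,0,1,0,0,0,3,0,0,1]

```text
time: 41.15
tool_pos: [604.0, 283.0, 109.9]
tcp_rot: [-8.2, 89.9, -90.6]
ft_force: [0.2, -1.7, 0.5]
finger_gap: 15.6
```

```bash
python3 g.py
```

```text
t41.15 tcp [604.  283.  109.9] jaw 7.6 F [ 0.2 -1.7  0.5] M [-0.172  0.129  0.154] gap 15.6 j [21. 22. 81. -0. 77. 13.]
green [388.5 269.5] [431.1 183.2]
green [343.3 307.8] [604.7 213.6]
green [379.  322.3] [576.  295.5]
```

Emit:
carry_out:
  commands: [0,0,0,2,0,0,1,0,0,0,3,0,0,1,0,0,0,3,0,0,1]

```text
time: 41.58
tool_pos: [604.0, 283.0, 109.9]
tcp_rot: [-2.6, 89.9, -88.0]
ft_force: [-0.2, -1.1, -0.1]
finger_gap: 15.2
```

```bash
python3 g.py
```

```text
t41.58 tcp [604.  283.  109.9] jaw 4.6 F [-0.2 -1.1 -0.1] M [-0.139  0.084  0.128] gap 15.2 j [21. 22. 81. -0. 77. 16.]
green [343.3 307.8] [604.7 213.6]
green [379.  322.5] [576.5 295.9]
```

The stop is reached on C (the block is starting to turn). Green A shifted and vanished, so A may have been knocked. I'll ease back, lift, move clear and look.

Emit:
carry_out:
  commands: [0,0,0,-5,0,0,1,0,0,0,-5,0,0,1,-0.01,0,0,-5,0,0,1,-0.03,0,0,-5,0,0,1,-0.055,0,0,-5,0,0,1,-0.06,0,0,-5,0,0,1]

```text
time: 42.38
tool_pos: [605.9, 283.9, 174.3]
tcp_rot: [85.8, 89.7, 5.4]
ft_force: [-0.2, 0.5, -1.8]
finger_gap: 15.6
```

```bash
python3 g.py; python3 - <<'E'
from h import *
p,_=optics.snapshot("top"); head_world(p)
to((443.9,-44.8,165),107)
E
```

```text
t42.38 tcp [605.9 283.9 174.3] jaw 9.6 F [-0.2  0.5 -1.8] M [-0.006  0.031  0.064] gap 15.6 j [21. 19. 77. -0. 83. 11.]
green [388.1 269.1] [430.8 181.7]
green [343.3 307.8] [604.7 213.6]
green [379.  322.5] [576.5 295.9]
head px [238.  170.8] world [621.7 188.6] slotmid [621.3 188.3] slot deg 77.7 diam [12.8 13.8]
head px [196.5 178.7] world [603.5 282.7] slotmid [603.5 282.6] slot deg 106.3 diam [12.5 13.1]
head px [179.3 213.6] world [523.3 319.5] slotmid [522.6 320.7] slot deg 22.8 diam [10.6 14.2]
head px [248.9 243.6] world [454.4 161.9] slotmid [454.2 161.7] slot deg 88.9 diam [13. 14.]
jaw 9.6->-73.0 j6 11 shift [ 0.0065 -0.2137  0.2967] turn [ 8.265e+01 -6.000e-02 -1.700e-01]
```

All three are locked; A's disappearance was only occlusion. Returning the key to its stand.

Emit:
carry_out:
  commands: [0.006,-0.03,0.04,10,0,0,1,0.006,-0.06,0.08,20,0,0,1,0.006,-0.09,0.12,30,0,0,1,0.006,-0.12,0.16,40,0,0,1,0.006,-0.15,0.2,50,0,0,1,0.006,-0.18,0.25,60,0,0,1,0.006,-0.2135,0.2965,70,0,0,1,0.006,-0.2135,0.2965,82.6,0,0,1,0.006,-0.2135,0.2965,82.6,0,0,1,0.006,-0.2135,0.2965,82.6,0,0,1,0.006,-0.2135,0.2965,82.6,0,0,1,0.006,-0.2135,0.2965,82.6,0,0,1]

```text
time: 43.98
tool_pos: [444.1, -44.1, 165.3]
tcp_rot: [148.9, 89.9, -13.9]
ft_force: [0.7, 0.1, -1.9]
finger_gap: 15.5
```

```bash
python3 - <<'E'
from h import *
st(); p,_=optics.snapshot("top"); s,_=optics.snapshot("scene"); head_world(p)
H=hsv(p).astype(int); h,S,v=H[:,:,0],H[:,:,1],H[:,:,2]
for st_,c,_ in blobs((h>45)&(h<75)&(S>90),(175,140,285,290),3): print("green",c.round(1),plane("top",c,52).round(1))
to((443.9,-44.8,110),107); to((443.9,-44.8,61.5),107)
print(proj("scene",(443.9,-44.8,52)))
E
```

```text
t43.98 tcp [444.1 -44.1 165.3] jaw -72.8 F [ 0.7  0.1 -1.9] M [-0.056  0.037 -0.016] gap 15.5 j [-12. -15. 113.  -0.  82.  61.]
head px [237.8 170.8] world [621.7 189. ] slotmid [621.4 188.9] slot deg 77.7 diam [13.4 14.1]
head px [195.9 178.6] world [603.7 284. ] slotmid [603.3 283.5] slot deg 106.1 diam [13.1 14.3]
head px [248.8 243.6] world [454.5 162. ] slotmid [454.2 161.7] slot deg 89.0 diam [13.5 14.2]
green [227.5 179.5] [603.8 214. ]
green [190.8 191.8] [575.1 297.4]
green [239.8 254.4] [430.9 183.6]
jaw -72.9->-73.0 j6 61 shift [0.0554 0.0004 0.0005] turn [ 0.13 -0.13 -0.08]
jaw -72.9->-73.0 j6 61 shift [0.1039 0.0003 0.0006] turn [ 0.13 -0.13 -0.08]
[323.51288263 230.10658456]
```

Slot-to-dot angles agree across the three blocks (-48.5°, -47.9°, -48.8°), so all are at the same stop. Lowering the key.

Emit:
carry_out:
  commands: [0.03,0.0003,0.0005,0,0,0,1,0.055,0.0003,0.0005,0,0,0,1,0.062,0.0003,0.0005,0,0,0,1,0.07,0.0003,0.0005,0,0,0,1,0.07,0.0003,0.0005,0,0,0,1]

```text
time: 44.7
tool_pos: [444.1, -44.7, 95.6]
tcp_rot: [149.3, 89.8, -13.5]
ft_force: [0.5, 0.1, -1.4]
finger_gap: 15.5
```

Emit:
carry_out:
  commands: [0.008,0,0,0,0,0,1,0.016,0,0,0,0,0,1,0.022,0,0,0,0,0,1,0.027,0,0,0,0,0,1,0.03,0,0,0,0,0,1,0.0315,0,0,0,0,0,1,0.0325,0,0,0,0,0,1]

```text
time: 45.58
tool_pos: [444.3, -44.8, 63.2]
tcp_rot: [149.0, 89.8, -13.8]
ft_force: [0.9, -0.8, -1.0]
finger_gap: 15.3
```

```bash
python3 - <<'E'
from h import *
st()
E
```

```text
t45.58 tcp [444.3 -44.8  63.2] jaw -72.9 F [ 0.9 -0.8 -1. ] M [-0.011  0.035 -0.045] gap 15.3 j [-12.  -9. 119.  -0.  69.  61.]
```

Inserted with no force. I'll go down the last 2 mm, release and rise.

Emit:
carry_out:
  commands: [0.001,0,0,0,0,0,1,0.0018,0,0,0,0,0,1,0.0023,0,0,0,0,0,1,0.002,0,0,0,0,0,0.3,0.002,0,0,0,0,0,0,0.002,0,0,0,0,0,-0.5,0.002,0,0,0,0,0,-1,0.002,0,0,0,0,0,-1,-0.03,0,0,0,0,0,-1,-0.07,0,0,0,0,0,-1,-0.13,0,0,0,0,0,-1,-0.13,0,0,0,0,0,-1]

```text
time: 47.08
tool_pos: [447.2, -45.4, 199.0]
tcp_rot: [150.2, 89.3, -12.6]
ft_force: [0.8, -0.5, -0.4]
finger_gap: 85.5
```

```bash
python3 - <<'E'
from h import *
st(); to((350,-250,220))
E
```

```text
t47.08 tcp [447.2 -45.4 199. ] jaw -72.9 F [ 0.8 -0.5 -0.4] M [-0.011 -0.027 -0.007] gap 85.5 j [-12. -17. 111.  -0.  85.  61.]
jaw -72.9->-72.9 j6 61 shift [-0.0216  0.167   0.153 ] turn [ 0.   -0.65 -0.37]
```

Emit:
carry_out:
  commands: [-0.02,0.05,0.05,0,0,0,-1,-0.02,0.1,0.1,0,0,0,-1,-0.02,0.165,0.15,0,0,0,-1,-0.02,0.165,0.15,0,0,0,-1,-0.02,0.165,0.15,0,0,0,-1,-0.02,0.165,0.15,0,0,0,-1,-0.02,0.165,0.15,0,0,0,-1,-0.02,0.165,0.15,0,0,0,-1]

```text
time: 48.08
tool_pos: [352.8, -246.3, 218.3]
tcp_rot: [150.8, 89.2, -11.9]
ft_force: [-0.7, 0.6, -0.3]
finger_gap: 85.4
```

```bash
python3 - <<'E'
from h import *
st(); p,_=optics.snapshot("top"); s,_=optics.snapshot("scene"); head_world(p)
im=np.zeros((600,800,3),np.uint8)
im[:300,:400]=cv2.resize(p[140:290,175:375],(400,300),interpolation=cv2.INTER_CUBIC)
im[:300,400:]=cv2.resize(p[140:215,360:460],(400,300),interpolation=cv2.INTER_CUBIC)
im[300:,:400]=cv2.resize(s[190:265,280:380],(400,300),interpolation=cv2.INTER_CUBIC)
im[300:,400:]=cv2.resize(s[180:255,200:300],(400,300),interpolation=cv2.INTER_CUBIC)
cv2.imwrite("pics/fin.png",im[:,:,::-1])
E
```

```text
t48.08 tcp [ 352.8 -246.3  218.3] jaw -72.7 F [-0.7  0.6 -0.3] M [ 0.018  0.026 -0.003] gap 85.4 j [-42. -20. 112.   0.  88.  31.]
head px [237.9 170.8] world [621.6 188.7] slotmid [621.3 188.4] slot deg 77.8 diam [12.9 14. ]
head px [196.  178.7] world [603.5 283.9] slotmid [603.3 283.6] slot deg 106.2 diam [12.7 14.3]
head px [248.9 243.6] world [454.5 161.8] slotmid [454.2 161.5] slot deg 89.2 diam [13.1 14.2]
```

View pics/fin.png

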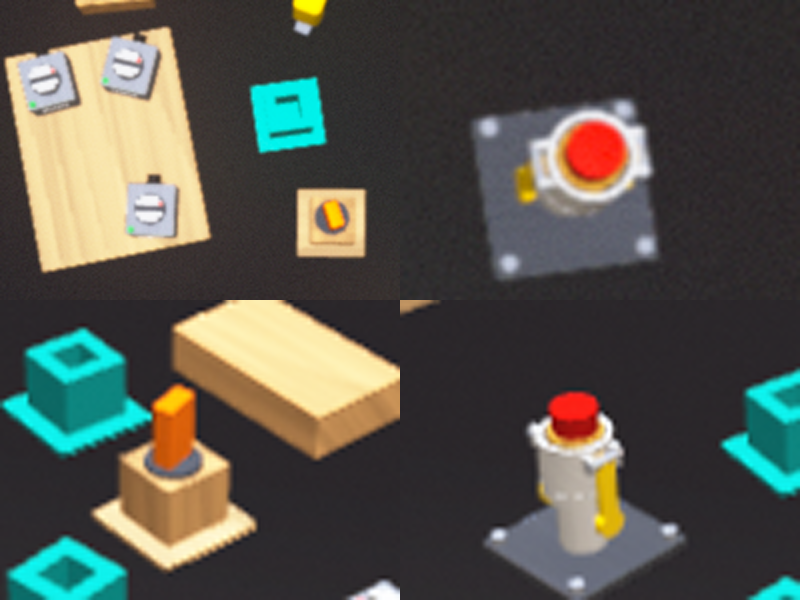

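The final picture shows all three slots square to their ports, the key upright in the pale stand with its collar on top, the adapter home and both arms hanging. Handing in.

```bash
python3 -c "
from bench import order; print(order.hand_in())"
```

```text
the job is handed in; nothing more can be done
None
```

I did all the steps in the order asked and handed the job in at about 48 s of the 210 s.

- **Adapter:** it is fully home. It touched bottom at the predicted height, and the final picture shows the knob just above the rim.
- **Cam arms:** I pushed both down together with the open fingers, then squeezed them home. The gripper read 63.4 mm. That fits 65 mm over both locked arms, because it also read about 1–2 mm low on the knob. Both hang straight down in the last picture.
- **Fasteners:** three blocks were present, and I turned each one clockwise to its stop with the key. The slots turned about 77–79° and now stand square to their ports. They agree within about 1° when measured against each block's green dot.
- **Key:** it stands upright in the pale wood stand with its collar on the top.
- **Bystanders:** I did not touch anything else, and I noticed no block or adapter being knocked aside.

Checks that disagreed:
- **Gripper height:** the real fingertips sat about 26 mm higher than the reported tool position implied. My first grasp closed on air above the adapter knob, and I corrected for the offset after that.
- **Blocks turned slightly:** at the stop, the block near (621, 188) turned about 7° on the board and the one near (604, 283) about 2–4°. The wrist torque gave only a weak sign of the stop on those two.

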